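# Run the loose hardware into the tote's pick corner and hold it there

### The job

Two pieces of hardware have been left out on the bench, a long silver hex coupling nut and a round white spacer: put both into the blue tote with the other pieces while it stands level on the bench. Then take hold of the tote and tip it, by about 30 to 40 degrees, towards its cut-down corner with the yellow edging until all five pieces have slid together into that corner, and finish while still holding it tipped and steady with the gripper so that I can pick them out. Only the gripper and the bench may carry the tote, nothing else, and leave the other things on the bench where they are.

Things in the scene. Friction and masses are not known exactly. Their poses are not given: they have to be found in the camera images.
- tote: Blue open plastic tote, 220 x 160 x 75 mm, 0.3 to 0.47 kg empty. Origin: centre of its underside, z up, x along the 220 mm side. Walls 4 mm, inner floor 7 mm up and slick (friction 0.15 to 0.22: pieces slide to the corner at 25 to 30 degrees), grippy rubber feet under the corners. To pinch: the thick rim along the top edge, 12 mm wide, 18 mm high. Three pieces, at most 18 mm tall, lie in it.
- pick_corner (a point): Inner floor corner of the tote at its pick corner, tote frame (-106, -76, 7) mm; the pieces must gather here. Both walls drop to 45 mm height for the last 45 mm before it, sloping up over the next 35 mm, with yellow edging and no rim. It starts on the robot's side, between straight back along -x and 55 degrees from there towards +y.
- heel (a point): Outer bottom corner of the tote diagonally opposite the pick corner, tote frame (110, 80, 0) mm. It is raised when the tote is tipped.
- rim_short (a point): Top middle line of the rim on the 160 mm wall at x = +110.5 mm, near the heel: tote frame (110.5, 45, 75) mm. The wall runs along the tote's y here.
- rim_long (a point): Top middle line of the rim on the 220 mm wall at y = +80.5 mm, near the heel: tote frame (60, 80.5, 75) mm. The wall runs along the tote's x here.
- coupling_nut: Long hexagonal coupling nut, silver zinc, 40 mm long, 22 mm across flats, 25 mm across corners, 0.08 kg, lying on a flat on the bench (top flat 22 mm up), left or right of the tote. Origin: its middle; x along its length, z up at the start.
- spacer: Round white nylon spacer sleeve, 28 mm diameter, 24 mm high, 0.02 kg, standing upright on the bench on the side of the tote where the coupling nut is not. Origin: its middle; z along its axis.
- nut_large: Silver hex nut, 30 mm across flats, 16 mm thick, 0.064 kg, flat in the tote. Origin: its middle; z along its axis.
- nut_small: Silver hex nut, 24 mm across flats, 13 mm thick, 0.034 kg, flat in the tote. Origin: its middle; z along its axis.
- t_nut: Bronze-coloured T-slot nut, 32 x 26 mm foot 9 mm thick with a 16 mm wide ridge to 18 mm high, 0.07 kg, in the tote. Origin: its middle.
- screwdriver: Bystander, leave where it is: screwdriver with orange handle, 170 mm long, lying near the robot. Origin at the middle of its underside.
- wrench: Bystander, leave where it is: steel wrench, 200 mm long, lying near the robot. Origin at the middle of its underside.
- tape_roll: Bystander, leave where it is: roll of yellow tape lying flat, 100 mm diameter, 48 mm high. Origin: centre of its underside.
- jar: Bystander, leave where it is: glass jar with red lid, 80 mm diameter, 100 mm high. Origin: centre of its underside.
- spray_can: Bystander, leave where it is: blue spray can with white cap, 66 mm diameter, 190 mm high. Origin: centre of its underside.
- tape_measure: Bystander, leave where it is: yellow and black tape measure, 72 x 36 x 72 mm. Origin: centre of its underside.
Not all that is in view belongs to the job. Leave any green, purple or turquoise look-alike of the coupling_nut alone.

How it is judged (in metres and radians):
On the way:
1. the coupling nut and the spacer lie in the tote, let go, with the tote standing level (x of coupling_nut in the frame of tote between -0.106 and 0.106 m and y of coupling_nut in the frame of tote between -0.076 and 0.076 m and z of coupling_nut in the frame of tote between 0 and 0.06 m and x of spacer in the frame of tote between -0.106 and 0.106 m and y of spacer in the frame of tote between -0.076 and 0.076 m and z of spacer in the frame of tote between 0 and 0.06 m and contact force between the fingers and coupling_nut below 0.2 N and contact force between the fingers and spacer below 0.2 N and angle between tote's own z axis and vertical below 0.1 rad and height (world z) of tote below 0.012 m), for 0.2 s.
At the end, for the whole second after the job is handed in: The gripper holds the tote (over 1 N) tipped 22 to 50 degrees, heel over 70 mm up, touching no other thing but the bench; the middles of all five pieces are inside it within 130 mm of the pick corner, not touched by the fingers; tote and pieces are still (under 30 and 40 mm/s) (angle between tote's own z axis and vertical between 0.38 and 0.87 rad and height (world z) of heel above 0.07 m and contact force between the fingers and tote above 1 N and x of each of coupling_nut, spacer, nut_large, nut_small, t_nut in the frame of tote above -0.106 m and y of each of coupling_nut, spacer, nut_large, nut_small, t_nut in the frame of tote above -0.076 m and z of coupling_nut in the frame of tote between 0 and 0.06 m and distance between each of coupling_nut, spacer, nut_large, nut_small, t_nut and pick_corner below 0.13 m and linear speed of each of coupling_nut, spacer, nut_large, nut_small, t_nut below 0.04 m/s and contact force between the fingers and coupling_nut below 0.3 N and z of spacer in the frame of tote between 0 and 0.06 m and contact force between the fingers and spacer below 0.3 N and z of nut_large in the frame of tote between 0 and 0.06 m and contact force between the fingers and nut_large below 0.3 N and z of nut_small in the frame of tote between 0 and 0.06 m and contact force between the fingers and nut_small below 0.3 N and z of t_nut in the frame of tote between 0 and 0.06 m and contact force between the fingers and t_nut below 0.3 N and linear speed of tote below 0.03 m/s and contact force between tote and screwdriver below 0.3 N and contact force between tote and wrench below 0.3 N and contact force between tote and tape_roll below 0.3 N and contact force between tote and jar below 0.3 N and contact force between tote and spray_can below 0.3 N and contact force between tote and tape_measure below 0.3 N); the arm keeps its last pose, push and grip.
It fails at once if a bystander on the bench was moved more than 20 mm (distance of any of screwdriver, wrench, tape_roll, jar, spray_can, tape_measure from where it was at the start of the episode above 0.02 m).
It also fails if it takes over 72 s, if anything falls off the work surface, if the arm or the gripper's body presses on something with over 40 N, if the wrist force passes 120 N, or if a joint passes its speed limit or range.

### The arm

A 6-joint arm with a two-finger parallel gripper is mounted at the origin on the work surface. World frame = base frame: x ahead of the robot, y to its left, z up, the work surface at z = 0. Lengths are in mm, angles in degrees, forces in N, time in s.
With the tool pointing down it reaches from about 300 to 850 mm from the base axis. Payload 4.2 kg.
Tool frame: the origin (TCP) lies on the centre line of the jaws, within the pads' length; the fingertips stand env.nose_length ahead of it and the grasp point (between the pads) lies 2 mm behind it (env.nose_length is the distance from the TCP to the fingertips, in mm); z points along the fingers, y is the direction in which the jaws open and shut (so a half turn about z gives the same grasp; the last joint's range is limited). The gripper opens to 91 mm and grips with 3 to 60 N. Pads are 32 mm wide; open, the fingers measure 118 mm over their backs; the gripper's body (76 mm by 178 mm) begins 60 mm behind the grasp point.
Start: joints at [-65.088, 18.312, 89.639, -0, 72.044, -1.146], TCP at [252.592, -516.564, 230.976] pointing down, gripper open.
Joint ranges: [-177.97, 177.97], [-48.28, 115.42], [12.27, 149.76], [-77.06, 257.06], [2.81, 150.46], [-146.56, 146.56]. Speed limits (degrees/s): [147.25, 147.25, 180, 180, 180, 180].

### API

Orientations are given as [roll, pitch, yaw] about the fixed x, y, z axes, in that order (R = Rz(yaw) Ry(pitch) Rx(roll)).
In Python, from workcell import env gives the robot as it stands. The module is installed in compiled form; this text tells all that it offers.
- The arm moves only by the tool jog_arm, never from a script. Its argument "deltas" is a list that holds one entry, the list of rows, each a list of 5 numbers: the shift along the tool's x, y, z in m, then the turn about the tool's z in degrees, then the finger opening in m, from 0 to 0.0912. A call has 1 to 20 rows; each row is the pose to reach, as a shift and turn from the pose commanded when the call began, along the tool's axes at that moment; what a row does not reach only later rows make up. A row lasts 1/12 s, in which the tool goes at most 41.7 mm and 7.16 degrees, less where a joint would pass 70% of its speed; a pose out of reach is approached as far as the arm can. A call with a gripper value outside its range is refused whole. The fingers move at their own pace and stop on an object; "grip_force" is the grip in N (left out, the last holds). Time passes only in rows, so rows that repeat a pose let the fingers close. It gives the time, the measured TCP pose, the force and the opening at its end, in the units of the state.
- env.state(): the state, without advancing time (a new reading comes with each control period).
- env.grab_frame(name): name is "side" or "top"; returns the picture (420x560x3 uint8, red, green, blue); there is no depth.
- env.camera_params(name): a dict with "fx", "fy", "cx", "cy" (pixels), "xyz" and "orientation" of the camera in the world. Camera axes: x right, y down, z forward; pixel columns grow to the right and rows downward; lengths in mm; the calibration is good to about 2 mm. A picture is of the moment at which its call begins. camera_params takes no time and is no camera call.
- env.job_done(): hands the job in, once; it reports no verdict.
Trained networks look in the newest picture that a camera, given by its name, has taken for a name from the list of things; names that differ only in an ending like _2 or _b are one class to them, and where a whole thing is asked for, a point or a joint stands for the part that bears it (a point fixed in the world has none). Each returns a list of dicts, best first, with "conf" (0 to 1); they miss things now and then, are a little off and sometimes report something else, mostly with a low value. They report only what shows in the picture. A call takes as long as a camera call. They do not tell look-alikes from the thing itself.
- env.look_for(camera, label): "xyz" ([x, y, z] in mm, in world coordinates, good to about 4 mm: the middle of the surface that is visible of it).
The state is a dict: "time_s": time; "qpos": joint angles; "qvel": joint speeds; "effort": joint torques, N m; "ee_pos": TCP position; "ee_rot": TCP orientation; "force": force on the tool from outside, world axes, zero at the start; "torque": the same for the moment, N m; "gripper_width": finger opening in mm.
Only numpy, scipy, OpenCV 4.12 (cv2) and the standard library are available. Lean on these libraries where they do the work, as an engineer would, in place of code of your own. Each camera call takes 0.05 s, during which the arm holds its last target.

## Working session

There is one attempt and no reset: what is moved stays moved. The work goes in short steps, Python scripts to look and compute and a tool call to move; the robot and the scene stay as the last step left them, time stands still between calls to the robot, and variables do not carry over. Pictures are saved under pics/ and viewed, and the job is handed in when it is done.

Besides the shell and the picture viewer there is one more tool, called after ">>>" by a JSON object that holds its "api" and its "payload". jog_arm: Moves the arm, as the interface text tells. Its arguments: {"type":"object","properties":{"deltas":{"type":"array"},"grip_force":{"type":"number"}},"required":["deltas"]}

```bash
mkdir -p pics
python3 - <<'E'
from workcell import env
import cv2
print(env.state()); print(env.nose_length)
for c in("side","top"):
    im=env.grab_frame(c); cv2.imwrite(f"pics/{c}0.png",cv2.resize(im[:,:,::-1],(800,600),interpolation=cv2.INTER_CUBIC)); print(c,env.camera_params(c))
for l in["tote","pick_corner","heel","rim_short","rim_long","coupling_nut","spacer"]:
    for c in("top","side"):
        print(l,c,[(r['conf'],[round(v) for v in r['xyz']]) for r in env.look_for(c,l)])
E
```

```text
{'time_s': 0.0, 'qpos': array([-6.50872391e+01,  1.83520057e+01,  8.97081955e+01,  2.11695333e-03,
        7.20437911e+01, -1.14580940e+00]), 'qvel': array([-0.04676625,  0.02693896, -0.07128367, -0.00321381, -0.01398943,
       -0.01996605]), 'effort': array([-1.22617672e-03, -4.12464094e+01, -2.31970221e+01,  7.25454488e-02,
        4.58428706e-02, -1.29354348e-04]), 'ee_pos': array([ 252.39690987, -516.09856052,  230.10448175]), 'ee_rot': array([-1.79896069e+02, -4.09176447e-03,  2.60579121e+01]), 'force': array([ 0.44008231, -0.77086823,  0.06629942]), 'torque': array([0.01290162, 0.00382248, 0.00577934]), 'gripper_width': 90.92670937673832}
17.0
side {'fx': 450.4698283241487, 'fy': 450.4698283241487, 'cx': 284.7366236941356, 'cy': 207.04691691071946, 'xyz': array([418.25312885, 849.95459208, 804.78264677]), 'orientation': array([-130.98987301,   -0.81806872, -170.33197135])}
top {'fx': 440.06692470580055, 'fy': 440.06692470580055, 'cx': 277.1287991136722, 'cy': 208.71798641152222, 'xyz': array([ 377.89617285,   37.69854404, 1381.70228726]), 'orientation': array([-1.72806193e+02, -1.42167287e-01, -9.03206653e+01])}
tote top [(0.62, [609, -60, 1])]
tote side [(0.95, [599, -75, 29]), (0.64, [745, 295, 44])]
pick_corner top [(0.97, [610, -59, 8])]
pick_corner side [(0.9, [601, -74, 29])]
heel top [(0.57, [607, -63, 8])]
heel side [(0.59, [601, -71, 29]), (0.51, [363, -143, 6])]
rim_short top [(0.63, [611, -61, 9])]
rim_short side [(0.91, [598, -73, 31])]
rim_long top [(0.66, [611, -58, 4])]
rim_long side [(0.76, [599, -71, 35]), (0.47, [614, -123, 18])]
coupling_nut top [(0.72, [377, 126, 19]), (0.63, [486, 280, 21]), (0.45, [416, 352, 25]), (0.41, [505, 362, 21])]
coupling_nut side [(0.75, [418, 362, 22]), (0.68, [743, 293, 41]), (0.67, [503, 373, 20]), (0.64, [366, -140, 9]), (0.56, [483, 290, 20]), (0.51, [525, 447, 21])]
spacer top [(0.57, [496, -356, 27])]
spacer side [(0.63, [497, -350, 15])]
```

View pics/top0.png

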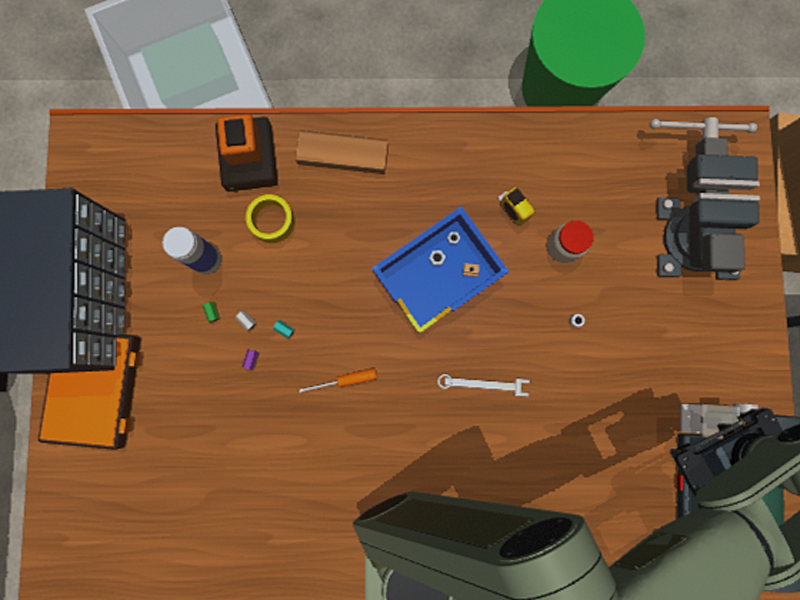

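View pics/side0.png

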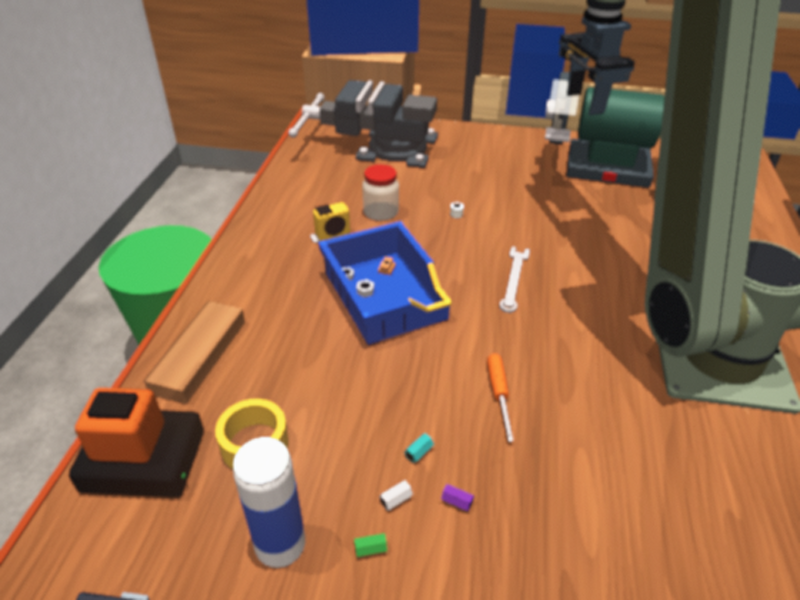

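The top view (800 px) shows the tote's yellow corner at (420,330), heel at (462,209), silver nut at (246,320) and spacer at (578,320). The coloured look-alikes are at (210,312), (284,329) and (250,359). Next I'll fit the poses.

```bash
cat > h.py <<'E'
import numpy as np, cv2
from workcell import env
from scipy.spatial.transform import Rotation as Ro
from scipy.optimize import minimize
def cam(c):
    p=env.camera_params(c); return p,Ro.from_euler('xyz',p['orientation'],degrees=True).as_matrix()
def proj(c,P):
    p,R=cam(c); q=(np.atleast_2d(P)-p['xyz'])@R
    return np.c_[p['fx']*q[:,0]/q[:,2]+p['cx'],p['fy']*q[:,1]/q[:,2]+p['cy']]
def ray(c,uv,z):
    p,R=cam(c); uv=np.atleast_2d(uv)
    d=np.c_[(uv[:,0]-p['cx'])/p['fx'],(uv[:,1]-p['cy'])/p['fy'],np.ones(len(uv))]@R.T
    return p['xyz']+d*((z-p['xyz'][2])/d[:,2])[:,None]
X,Y=116.5,86.5
PTS=np.array([[-110,-80,0],[110,-80,0],[110,80,0],[-110,80,0],[-110,-80,45],[-110,-35,45],[-65,-80,45],
 [X,-Y,75],[X,Y,75],[-X,Y,75],[X,-Y,57],[X,Y,57],[-X,Y,57],[-30,-Y,75],[-X,0,75]],float)
def T(v): # x,y,z,rotvec deg
    return Ro.from_rotvec(v[3:],degrees=True).as_matrix(),np.array(v[:3])
E
python3 - <<'E'
from h import *
masks={}
for c in("top","side"):
    im=env.grab_frame(c); hsv=cv2.cvtColor(im,cv2.COLOR_RGB2HSV)
    m=cv2.inRange(hsv,(105,120,40),(128,255,255)); 
    u0=proj(c,[605,-65,30])[0]; roi=np.zeros_like(m); cv2.circle(roi,tuple(int(v) for v in u0),75 if c=="top" else 85,255,-1)
    y=cv2.inRange(hsv,(22,120,80),(34,255,255)); m=(m|y)&roi
    n,l,s,ce=cv2.connectedComponentsWithStats(m); k=1+np.argmax(s[1:,4]); m=(l==k).astype(np.uint8)
    cn,_=cv2.findContours(m,0,2); big=max(cn,key=cv2.contourArea)
    m=np.zeros_like(m); cv2.drawContours(m,[big],-1,1,-1); masks[c]=m; print(c,m.sum(),u0)
def cost(v):
    R=Ro.from_euler('z',v[2],degrees=True).as_matrix(); s=0
    for c,m in masks.items():
        h=cv2.convexHull((proj(c,PTS@R.T+[v[0],v[1],0])*16).astype(np.float32)).astype(np.int32)
        a=np.zeros_like(m); cv2.fillPoly(a,[h],1,shift=4); s+=(a&m).sum()/ (a|m).sum()
    return -s
best=min((minimize(cost,[605,-65,a],method='Nelder-Mead',options=dict(initial_simplex=[[605,-65,a],[625,-65,a],[605,-45,a],[605,-65,a+15]])) for a in(-70,-55,-40,-25)),key=lambda r:r.fun)
print(best.x,best.fun)
v=best.x
R=Ro.from_euler('z',v[2],degrees=True).as_matrix()
for n,p in dict(pick=(-110,-80,0),heel=(110,80,0),rs=(110.5,50,75),rl=(60,80.5,75)).items(): print(n,(R@p+[v[0],v[1],0]).round(1))
for c in masks:
    im=env.grab_frame(c)[:,:,::-1].copy()
    q=proj(c,PTS@R.T+[v[0],v[1],0])
    u=proj(c,[605,-65,30])[0].astype(int)
    k=5; x0,y0=max(u[0]-75,0),max(u[1]-60,0)
    cr=cv2.resize(im[y0:y0+120,x0:x0+150],None,fx=k,fy=k)
    for a in q: cv2.circle(cr,tuple(int(t) for t in ((a+.5-[x0,y0])*k)),3,(0,0,255),-1)
    cv2.imwrite(f"pics/fit_{c}.png",cr)
    # nut & spacer crops centroid
    hsv=cv2.cvtColor(im,cv2.COLOR_BGR2HSV)
    for n,p in dict(nut=(485,285,11),sp=(496,-353,12)).items():
        u=proj(c,p)[0].astype(int); r=14
        sub=hsv[u[1]-r:u[1]+r,u[0]-r:u[0]+r]; m=cv2.inRange(sub,(0,0,90),(180,70,255))
        nn,l,s,ce=cv2.connectedComponentsWithStats(m); kk=1+np.argmax(s[1:,4]); m=(l==kk).astype(np.uint8)
        cn,_=cv2.findContours(m,0,1); rr=cv2.minAreaRect(np.vstack(cn)); 
        ctr=np.array(rr[0])+u-r
        w=ray(c,[ctr],p[2])[0]
        bx=ray(c,cv2.boxPoints(rr)+u-r,p[2]); 
        print(c,n,s[kk,4],w.round(1),[ (np.linalg.norm(e).round(),np.degrees(np.arctan2(e[1],e[0])).round(1)) for e in (bx[1]-bx[0],bx[2]-bx[1])])
        cv2.imwrite(f"pics/{n}_{c}.png",cv2.resize(im[u[1]-r:u[1]+r,u[0]-r:u[0]+r],None,fx=10,fy=10,interpolation=0))
a=[cv2.resize(cv2.imread(f"pics/{n}_{c}.png"),(280,280)) for n in("nut","sp") for c in("top","side")]
cv2.imwrite("pics/crops.png",np.vstack([np.hstack(a[:2]),np.hstack(a[2:])]))
E
```

```text
top 4292 [308.63522962 190.53998588]
side 4464 [269.31795068 196.73535873]
[603.94317822 -60.70227675 -55.02102646] -1.806783606329932
pick [475.3 -16.4   0. ]
heel [ 732.6 -105.     0. ]
rs [ 708.3 -122.6   75. ]
rl [704.3 -63.7  75. ]
top nut 2 [502.6 294.8  11. ] [(np.float64(0.0), np.float64(0.0)), (np.float64(4.0), np.float64(135.5))]
top sp 52 [ 500.5 -363.    12. ] [(np.float64(25.0), np.float64(-90.3)), (np.float64(25.0), np.float64(177.5))]
side nut 36 [484.7 278.9  11. ] [(np.float64(46.0), np.float64(-119.9)), (np.float64(27.0), np.float64(138.4))]
side sp 83 [ 500.9 -361.2   12. ] [(np.float64(29.0), np.float64(-169.1)), (np.float64(52.0), np.float64(95.9))]
```

View pics/fit_top.png

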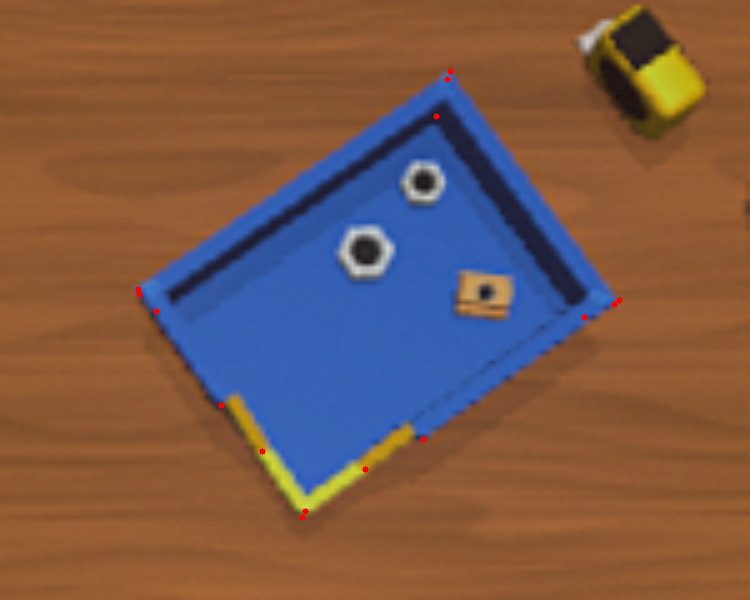

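View pics/fit_side.png

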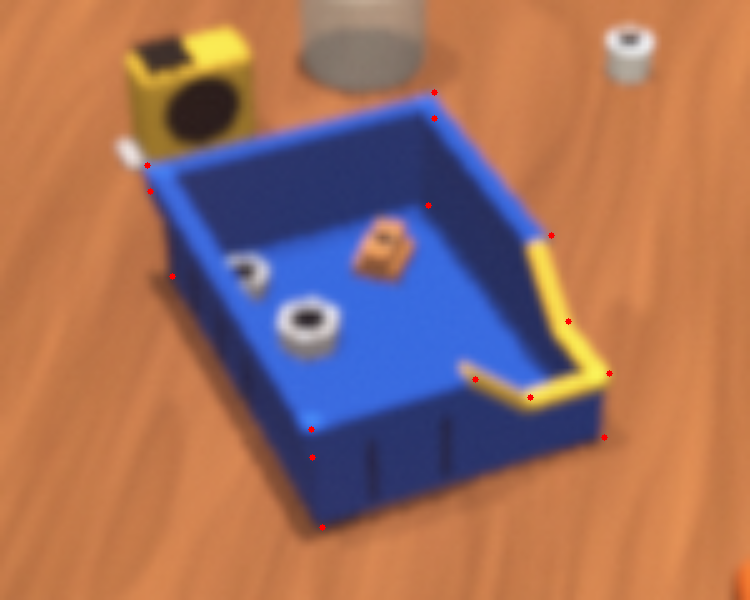

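View pics/crops.png

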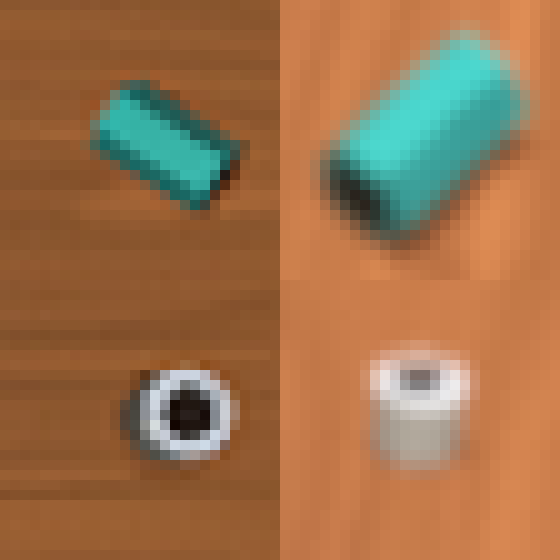

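The fit overlays match the tote, and the teal piece shown is a look-alike. The silver nut is near (504,368). Next I'll measure the nut and the spacer properly.

Run:
```python
from h import *
tiles=[]
nut0=np.array([504,368,11.]); sp0=np.array([498,-358,12.])
def cyl(v): # spacer silhouettes
    a=np.linspace(0,2*np.pi,40); c=np.c_[14*np.cos(a)+v[0],14*np.sin(a)+v[1]]
    return np.vstack([np.c_[c,0*a],np.c_[c,0*a+24]])
def hexn(v):
    a=np.radians(np.arange(0,360,60)); s=np.c_[12.7*np.cos(a),12.7*np.sin(a)]
    P=np.vstack([np.c_[np.full(6,x),s] for x in(-20,20)])
    return P@Ro.from_euler('z',v[2],degrees=True).as_matrix().T+[v[0],v[1],11]
ims={c:env.grab_frame(c) for c in("top","side")}
for n,p0,f,inits in(("nut",nut0,hexn,[[504,368,a] for a in(-150,-120,-90,-60)]),("sp",sp0,cyl,[[498,-358]])):
    ms={}
    for c in ims:
        u=proj(c,p0)[0].astype(int); r=17; hsv=cv2.cvtColor(ims[c],cv2.COLOR_RGB2HSV)
        m=np.zeros(hsv.shape[:2],np.uint8)
        sub=hsv[u[1]-r:u[1]+r,u[0]-r:u[0]+r]; b=cv2.inRange(sub,(0,0,70),(180,95,255))
        l,s=cv2.connectedComponentsWithStats(b)[1:3]; k=1+np.argmax(s[1:,4]); b=(l==k).astype(np.uint8)
        b=cv2.morphologyEx(cv2.copyMakeBorder(b,3,3,3,3,0),cv2.MORPH_CLOSE,np.ones((3,3),np.uint8))[3:-3,3:-3]
        cn,_=cv2.findContours(b,0,2); cv2.drawContours(b,cn,-1,1,-1)
        m[u[1]-r:u[1]+r,u[0]-r:u[0]+r]=b; ms[c]=m
    def cost(v,cs):
        s=0
        for c in cs:
            m=cv2.resize(ms[c],None,fx=4,fy=4,interpolation=0)
            h=cv2.convexHull(((proj(c,f(v))+.5)*4-.5).astype(np.float32)); h=(h*16).astype(np.int32)
            a=np.zeros_like(m); cv2.fillPoly(a,[h],1,shift=4); s-=(a&m).sum()/(a|m).sum()
        return s
    for cs in(("top","side"),("top",),("side",)):
        rs=[]
        for i in inits:
            i=np.array(i,float); D=np.diag([12,12,20][:len(i)])
            rs.append(minimize(cost,i,args=(cs,),method='Nelder-Mead',options=dict(initial_simplex=np.vstack([i,i+D]))))
        b=min(rs,key=lambda r:r.fun); print(n,cs,b.x.round(1),b.fun)
        if len(cs)==2: V=b.x
    for c in ims:
        u=proj(c,p0)[0].astype(int); r=17;k=9
        t=cv2.resize(ims[c][u[1]-r:u[1]+r,u[0]-r:u[0]+r,::-1],None,fx=k,fy=k,interpolation=0)
        h=cv2.convexHull(((proj(c,f(V))+.5-(u-r))*k).astype(np.float32)).astype(int); cv2.polylines(t,[h],1,(0,0,255)); tiles.append(t)
cv2.imwrite("pics/fit2.png",np.vstack([np.hstack(tiles[:2]),np.hstack(tiles[2:])])[:600])
```

```text
nut ('top', 'side') [ 504.9  363.9 -134.3] -1.789074938328487
nut ('top',) [ 504.8  364.  -134.8] -0.8966057441253263
nut ('side',) [ 504.3  364.  -133.6] -0.898817068018589
sp ('top', 'side') [ 501.5 -361.5] -1.7505403216321342
sp ('top',) [ 500.4 -360.6] -0.8870292887029289
sp ('side',) [ 502.2 -362.3] -0.9039167686658507
```

View pics/fit2.png

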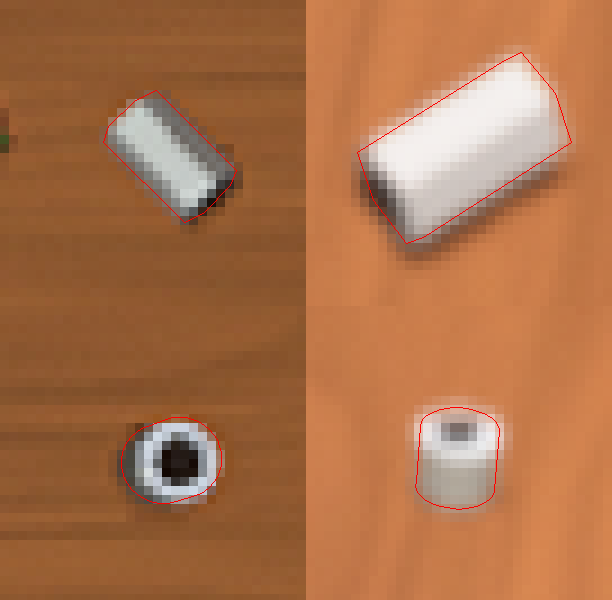

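```bash
cat >> h.py <<'E'
TOTE=np.array([603.9,-60.7,-55.0])
def w2l(p): return Ro.from_euler('z',-TOTE[2],degrees=True).as_matrix()@(np.array(p,float)-[TOTE[0],TOTE[1],0])
def l2w(p): return Ro.from_euler('z',TOTE[2],degrees=True).as_matrix()@np.array(p,float)+[TOTE[0],TOTE[1],0]
def go(targets,s=None,start=None):
    """print deltas (m, deg) from now to [x,y,z,yaw] targets"""
    s=env.state(); p=s['ee_pos']; R=Ro.from_euler('xyz',s['ee_rot'],degrees=True).as_matrix(); yaw=s['ee_rot'][2]
    q=s['qpos']; print('t',round(s['time_s'],2),'p',p.round(1),'rpy',s['ee_rot'].round(2),'F',s['force'].round(1),'w',round(s['gripper_width'],1),'q1,q6',q[[0,5]].round(0))
    for t in targets:
        d=R.T@(np.array(t[:3])-p)/1000; dy=(yaw-t[3]+180)%360-180
        print(t,'->',d.round(4),'turn',round(dy,1))
E
python3 - <<'E'
from h import *
sp=l2w([-70,-30,0]);nu=l2w([-60,38,0]);print(sp,nu)
for n in("nut_large","nut_small","t_nut"):
    for c in("top","side"):
        for r in env.look_for(c,n)[:2]: print(n,c,r['conf'],w2l(r['xyz']).round())
for n in("screwdriver","wrench","tape_measure","jar","tape_roll","spray_can"):
    for r in env.look_for("top",n)[:1]: print(n,r['conf'],np.round(r['xyz']),w2l(r['xyz']).round())
go([[501.5,-361.5,120,26],[501.5,-361.5,19,26]])
E
```

```text
[539.17508813 -20.56664999   0.        ] [600.6131915   10.24502724   0.        ]
nut_large side 0.72 [ -73. -242.    5.]
t_nut top 0.51 [ 64. -33.  24.]
t_nut side 0.57 [ 57. -28.  19.]
screwdriver 0.54 [375. 130.  18.] [-287.  -78.   18.]
wrench 0.74 [ 364. -163.    6.] [ -54. -255.    6.]
tape_measure 0.97 [ 744. -229.   68.] [219.  18.  68.]
jar 0.74 [ 659. -331.   97.] [ 253. -110.   97.]
tape_roll 0.58 [727. 312.  47.] [-235.  314.   47.]
spray_can 0.96 [629. 440. 179.] [-396.  308.  179.]
t 1.7 p [ 252.6 -516.5  231. ] rpy [180.     0.    26.06] F [-0.  -0.2  0.2] w 91.2 q1,q6 [-65.  -1.]
[501.5, -361.5, 120, 26] -> [ 0.2917 -0.0299  0.111 ] turn 0.1
[501.5, -361.5, 19, 26] -> [ 0.2917 -0.03    0.212 ] turn 0.1
```

>>> {"api": "jog_arm", "payload": {"deltas": [[[0.036,-0.004,0.014,0,0.06],[0.073,-0.0075,0.028,0,0.06],[0.109,-0.011,0.042,0,0.06],[0.146,-0.015,0.056,0,0.06],[0.182,-0.019,0.07,0,0.06],[0.219,-0.0225,0.084,0,0.06],[0.255,-0.026,0.098,0,0.06],[0.2917,-0.03,0.111,0,0.06],[0.2917,-0.03,0.14,0,0.06],[0.2917,-0.03,0.17,0,0.06],[0.2917,-0.03,0.195,0,0.06],[0.2917,-0.03,0.212,0,0.06],[0.2917,-0.03,0.212,0,0.06],[0.2917,-0.03,0.212,0,0.06],[0.2917,-0.03,0.212,0,0.02],[0.2917,-0.03,0.212,0,0.02],[0.2917,-0.03,0.212,0,0.02],[0.2917,-0.03,0.212,0,0.02]]], "grip_force": 10}}

```text
time_s: 3.2
ee_pos: [501.5, -361.6, 19.0]
ee_rot: [180.0, -0.0, 26.0]
force: [0.4, 0.7, 0.1]
gripper_width: 36.1
```

Run:
```python
from h import *
sp=l2w([-60,-42,0]);nu=l2w([-45,25,0]);print(sp,nu)
go([[501.5,-361.5,150,26],[sp[0],sp[1],150,35],[sp[0],sp[1],30,35]])
```

```text
[535.08102796 -35.64108767   0.        ] [598.56786147  -9.4987471    0.        ]
t 3.2 p [ 501.5 -361.6   19. ] rpy [179.99  -0.    26.05] F [0.4 0.7 0.1] w 36.1 q1,q6 [-37.  27.]
[501.5, -361.5, 150, 26] -> [ 1.00e-04 -0.00e+00 -1.31e-01] turn 0.0
[np.float64(535.0810279587995), np.float64(-35.64108766940443), 150, 35] -> [ 0.1733 -0.278  -0.131 ] turn -9.0
[np.float64(535.0810279587995), np.float64(-35.64108766940443), 30, 35] -> [ 0.1733 -0.278  -0.011 ] turn -9.0
```

>>> {"api": "jog_arm", "payload": {"deltas": [[[0,0,0,0,0.02],[0,0,0,0,0.02],[0,0,0,0,0.02],[0,0,-0.015,0,0.02],[0,0,-0.045,0,0.02],[0,0,-0.08,0,0.02],[0,0,-0.115,0,0.02],[0,0,-0.131,0,0.02]]]}}

```text
time_s: 3.87
ee_pos: [503.1, -362.7, 154.8]
ee_rot: [179.6, -0.2, 26.1]
force: [0.4, -0.2, -0.1]
gripper_width: 27.9
```

>>> {"api": "jog_arm", "payload": {"deltas": [[[0.008,-0.012,0,0,0.02],[0.025,-0.04,0,-1,0.02],[0.043,-0.07,0,-2,0.02],[0.062,-0.1,0,-3,0.02],[0.081,-0.13,0,-4,0.02],[0.1,-0.16,0,-5,0.02],[0.118,-0.19,0,-6,0.02],[0.137,-0.22,0,-7,0.02],[0.156,-0.25,0,-8,0.02],[0.168,-0.27,0,-9,0.02],[0.1733,-0.278,0,-9,0.02],[0.1733,-0.278,0.02,-9,0.02],[0.1733,-0.278,0.05,-9,0.02],[0.1733,-0.278,0.08,-9,0.02],[0.1733,-0.278,0.105,-9,0.02],[0.1733,-0.278,0.117,-9,0.02],[0.1733,-0.278,0.12,-9,0.02],[0.1733,-0.278,0.12,-9,0.02]]]}}

```text
time_s: 5.37
ee_pos: [533.7, -35.7, 28.5]
ee_rot: [-179.9, 0.2, 35.0]
force: [0.5, 0.2, -0.3]
gripper_width: 27.8
```

Run:
```python
from h import *
go([[505,364,150,135.7],[505,364,19,135.7]])
```

```text
t 5.37 p [533.7 -35.7  28.5] rpy [-1.7988e+02  1.6000e-01  3.5030e+01] F [ 0.5  0.2 -0.3] w 27.8 q1,q6 [-5. 50.]
[505, 364, 150, 135.7] -> [ 0.2056 -0.344  -0.1213] turn -100.7
[505, 364, 19, 135.7] -> [ 0.2059 -0.3438  0.0097] turn -100.7
```

>>> {"api": "jog_arm", "payload": {"deltas": [[[0,0,0.001,0,0.02],[0,0,0.001,0,0.042],[0,0,0.001,0,0.042],[0,0,0.001,0,0.042],[0,0,0.001,0,0.042],[0,0,-0.02,0,0.042],[0,0,-0.055,0,0.042],[0,0,-0.09,0,0.042],[0,0,-0.12,0,0.042]]]}}

```text
time_s: 6.12
ee_pos: [535.2, -35.6, 152.3]
ee_rot: [179.9, -0.1, 35.1]
force: [0.4, 1.0, 0.5]
gripper_width: 42.0
```

Run:
```python
from h import *
go([[505,364,150,135.7],[505,364,19,135.7]])
for c in("side",):
    im=env.grab_frame(c); cv2.imwrite(f"pics/{c}1.png",im[60:320,100:460,::-1])
```

```text
t 6.12 p [535.2 -35.6 152.3] rpy [ 1.7994e+02 -7.0000e-02  3.5060e+01] F [0.4 1.  0.5] w 42.0 q1,q6 [-5. 50.]
[505, 364, 150, 135.7] -> [ 0.2048 -0.3445  0.0022] turn -100.6
[505, 364, 19, 135.7] -> [ 0.2046 -0.3447  0.1332] turn -100.6
```

View pics/side1.png

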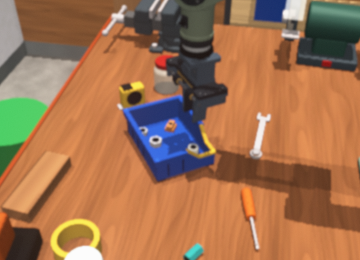

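Spacer is standing in the tote. The spray can is near the nut, so I'll grip the nut across its corners (yaw 45.7) to keep clear of it.

Run:
```python
from h import *
print(l2w([-48,25,0]))
go([[505,364,150,45.7],[505,364,19,45.7]])
```

```text
[596.84713216  -7.04129097   0.        ]
t 6.17 p [538.9 -35.9 158.2] rpy [179.51  -0.58  35.06] F [2.4 0.7 4.4] w 42.0 q1,q6 [-5. 50.]
[505, 364, 150, 45.7] -> [ 0.2019 -0.3469  0.0073] turn -10.6
[505, 364, 19, 45.7] -> [ 0.2006 -0.348   0.1383] turn -10.6
```

>>> {"api": "jog_arm", "payload": {"deltas": [[[0.01,-0.017,0,-1,0.05],[0.027,-0.045,0,-2,0.05],[0.047,-0.079,0,-3,0.05],[0.067,-0.113,0,-4,0.05],[0.088,-0.148,0,-5,0.05],[0.108,-0.182,0,-6,0.05],[0.128,-0.216,0,-7,0.05],[0.149,-0.251,0,-8,0.05],[0.169,-0.285,0,-9,0.05],[0.188,-0.316,0,-10,0.05],[0.2,-0.337,0,-10.6,0.05],[0.2045,-0.3446,0,-10.7,0.05],[0.2045,-0.3446,0.03,-10.7,0.05],[0.2045,-0.3446,0.065,-10.7,0.05],[0.2045,-0.3446,0.09,-10.7,0.05],[0.2045,-0.3446,0.09,-10.7,0.05]]]}}

```text
time_s: 7.5
ee_pos: [501.1, 360.8, 54.6]
ee_rot: [-179.9, 0.7, 45.7]
force: [-0.7, -0.1, -1.0]
gripper_width: 50.0
```

Run:
```python
from h import *
go([[505,364,19,45.7]])
for c in("side",):
    im=env.grab_frame(c); cv2.imwrite(f"pics/{c}2.png",cv2.resize(im[200:400,200:400,::-1],(600,600)))
```

```text
t 7.5 p [501.1 360.8  54.6] rpy [-179.9     0.66   45.74] F [-0.7 -0.1 -1. ] w 50.0 q1,q6 [35. 79.]
[505, 364, 19, 45.7] -> [0.0054 0.0006 0.0355] turn 0.0
```

View pics/side2.png

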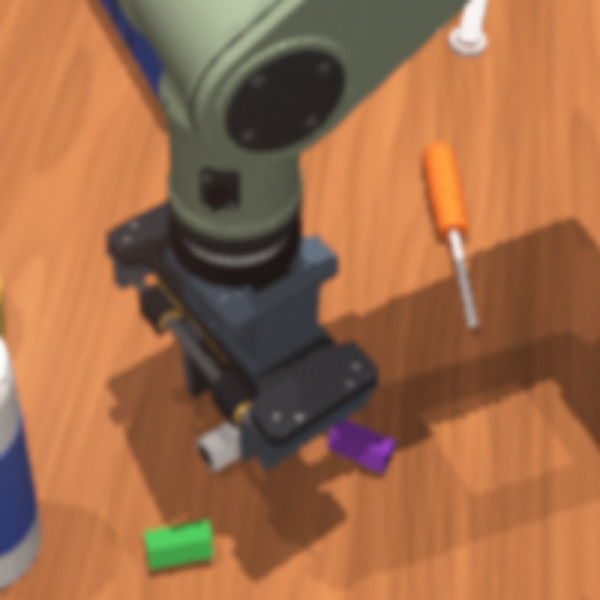

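The gripper is above the silver nut at (220,445), clear of the purple and green ones. Now down to grip.

>>> {"api": "jog_arm", "payload": {"deltas": [[[0,0,0,0,0.05],[0,0,0.02,0,0.05],[0,0,0.035,0,0.05],[0,0,0.041,0,0.05],[0,0,0.041,0,0.05],[0,0,0.041,0,0.05],[0,0,0.041,0,0.015],[0,0,0.041,0,0.015],[0,0,0.041,0,0.015],[0,0,0.041,0,0.015],[0,0,0.041,0,0.015],[0,0,0.041,0,0.015],[0,0,0.041,0,0.015]]], "grip_force": 20}}

```text
time_s: 8.63
ee_pos: [504.8, 364.1, 19.5]
ee_rot: [180.0, -0.0, 45.8]
force: [-0.2, 0.4, 5.1]
gripper_width: 24.2
```

Run:
```python
from h import *
n=l2w([-48,25,0])
go([[505,364,150,45.7],[n[0],n[1],150,35]])
```

```text
t 8.63 p [504.8 364.1  19.5] rpy [ 1.7999e+02 -5.0000e-02  4.5760e+01] F [-0.2  0.4  5.1] w 24.2 q1,q6 [35. 79.]
[505, 364, 150, 45.7] -> [ 0.0002  0.0003 -0.1305] turn 0.1
[np.float64(596.8471321623746), np.float64(-7.041290965352246), 150, 35] -> [-0.2015  0.325  -0.1306] turn 10.8
```

>>> {"api": "jog_arm", "payload": {"deltas": [[[0,0,-0.005,0,0.015],[0,0,-0.025,0,0.015],[0,0,-0.055,0,0.015],[0,0,-0.09,0,0.015],[0,0,-0.12,0,0.015],[0,0,-0.1305,0,0.015],[0,0,-0.1305,0,0.015],[-0.01,0.016,-0.1305,0,0.015],[-0.028,0.045,-0.1305,1,0.015],[-0.047,0.076,-0.1305,2,0.015],[-0.066,0.107,-0.1305,3,0.015],[-0.086,0.138,-0.1305,4,0.015],[-0.105,0.169,-0.1305,5,0.015],[-0.124,0.2,-0.1305,6.5,0.015],[-0.143,0.231,-0.1305,8,0.015],[-0.163,0.263,-0.1305,9,0.015],[-0.18,0.29,-0.1305,10,0.015],[-0.194,0.313,-0.1305,10.8,0.015],[-0.2015,0.325,-0.1305,10.8,0.015],[-0.2015,0.325,-0.1305,10.8,0.015]]]}}

```text
time_s: 10.3
ee_pos: [596.3, -9.7, 147.3]
ee_rot: [-179.9, 0.2, 34.8]
force: [-0.0, 0.5, -0.6]
gripper_width: 24.6
```

Run:
```python
from h import *
n=l2w([-48,25,0])
go([[n[0],n[1],150,35],[n[0],n[1],32,35]])
for c in("side",):
    im=env.grab_frame(c); cv2.imwrite(f"pics/{c}3.png",cv2.resize(im[60:260,200:400,::-1],(600,600)))
```

```text
t 10.3 p [596.3  -9.7 147.3] rpy [-179.92    0.18   34.78] F [-0.   0.5 -0.6] w 24.6 q1,q6 [-2. 53.]
[np.float64(596.8471321623746), np.float64(-7.041290965352246), 150, 35] -> [ 0.002  -0.0019 -0.0027] turn -0.2
[np.float64(596.8471321623746), np.float64(-7.041290965352246), 32, 35] -> [ 0.0024 -0.0017  0.1153] turn -0.2
```

View pics/side3.png

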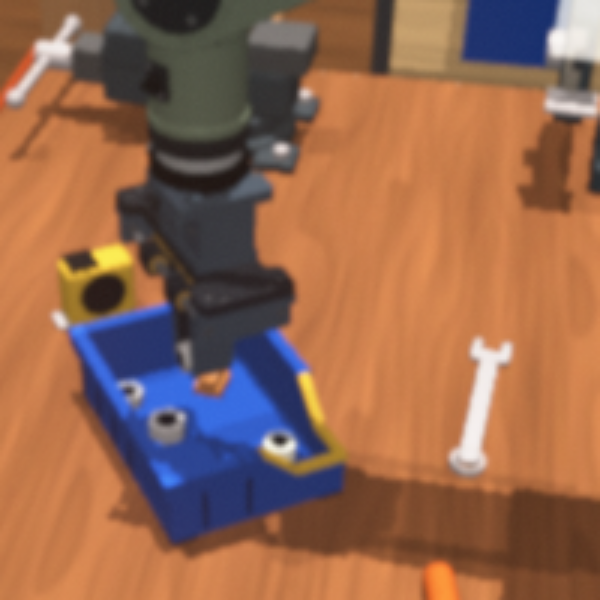

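>>> {"api": "jog_arm", "payload": {"deltas": [[[0,0,0.015,0,0.015],[0,0,0.045,0,0.015],[0,0,0.08,0,0.015],[0,0,0.105,0,0.015],[0,0,0.117,0,0.015],[0,0,0.12,0,0.015],[0,0,0.12,0,0.015],[0,0,0.12,0,0.036],[0,0,0.12,0,0.038],[0,0,0.12,0,0.038],[0,0,0.12,0,0.038],[0,0,0.1,0,0.038],[0,0,0.065,0,0.038],[0,0,0.03,0,0.038],[0,0,0.005,0,0.038],[0,0,0,0,0.038],[0,0,0,0,0.038]]]}}

```text
time_s: 11.77
ee_pos: [598.1, -7.3, 152.2]
ee_rot: [179.8, -0.3, 34.9]
force: [-0.3, 0.4, 0.4]
gripper_width: 37.5
```

Run:
```python
from h import *
go([[596.8,-7,150,35]])
for c in("side","top"):
    im=env.grab_frame(c); s=im[60:260,200:400,::-1] if c=="side" else im[100:300,200:400,::-1]
    cv2.imwrite(f"pics/{c}4.png",cv2.resize(s,(600,600)))
```

```text
t 11.77 p [598.1  -7.3 152.2] rpy [179.8   -0.27  34.95] F [-0.3  0.4  0.4] w 37.5 q1,q6 [-2. 53.]
[596.8, -7, 150, 35] -> [-0.0009 -0.001   0.0022] turn -0.1
```

View pics/side4.png

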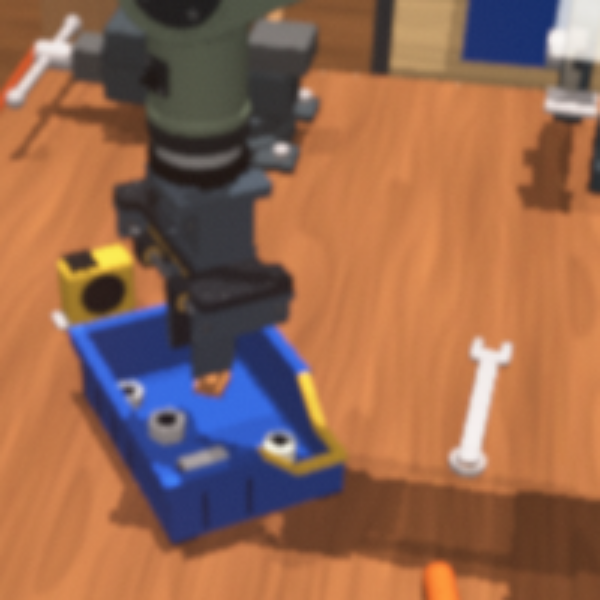

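View pics/top4.png

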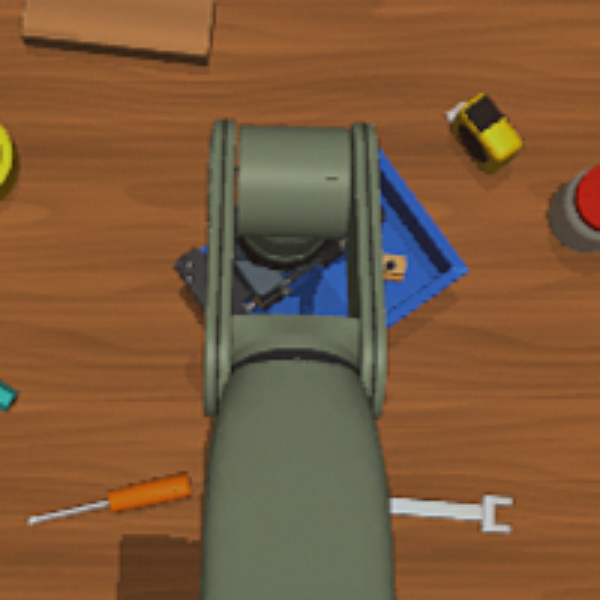

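Both pieces are in the tote: nut at (203,459) and spacer at (280,443) in the side crop. Next I'll work out the path for tipping with the tote held by rim_short.

```bash
cat >> h.py <<'E'
def tipped(th,p=(110.5,50,66),az=45,piv=(-110,-80,0),slide=(0,0)):
    a=np.radians(az); d=np.array([np.cos(a),np.sin(a),0]); w=np.cross(d,[0,0,1])
    R=Ro.from_rotvec(w*np.radians(th)).as_matrix(); piv=np.array(piv,float)
    q=R@(np.array(p)-piv)+piv; y=R@[0,1,0]
    return np.r_[l2w(q),35+np.degrees(np.arctan2(y[1],y[0]))-90]
E
python3 - <<'E'
from h import *
t=tipped(0);print(t)
go([[t[0],t[1],150,35],[t[0],t[1],66,35]])
for th in(0,2,5,10,15,20,25,30,35,38): print(th,tipped(th).round(1))
E
```

```text
[ 708.23779843 -122.53747908   66.           35.        ]
t 11.87 p [596.   -7.2 148.7] rpy [-1.7996e+02  6.0000e-02  3.4950e+01] F [-0.3  0.6 -0.6] w 37.6 q1,q6 [-2. 53.]
[np.float64(708.2377984312402), np.float64(-122.53747907638129), 150, 35] -> [ 0.026   0.1588 -0.0014] turn -0.1
[np.float64(708.2377984312402), np.float64(-122.53747907638129), 66, 35] -> [0.0261 0.1589 0.0826] turn -0.1
0 [ 708.2 -122.5   66.    35. ]
2 [ 705.8 -122.1   74.6   35. ]
5 [ 701.6 -121.4   87.3   35.1]
10 [ 693.2 -119.9  108.    35.4]
15 [ 683.1 -118.1  127.9   36. ]
20 [ 671.3 -116.   146.8   36.8]
25 [ 657.9 -113.7  164.6   37.8]
30 [ 643.  -111.   181.1   39.1]
35 [ 626.8 -108.2  196.2   40.7]
38 [ 616.5 -106.4  204.6   41.8]
```

>>> {"api": "jog_arm", "payload": {"deltas": [[[0.003,0.02,0,0,0.038],[0.008,0.05,0,0,0.038],[0.013,0.08,0,0,0.038],[0.018,0.113,0,0,0.038],[0.022,0.14,0,0,0.038],[0.025,0.1585,0,0,0.038],[0.025,0.1585,0,0,0.038],[0.025,0.1585,0.015,0,0.038],[0.025,0.1585,0.025,0,0.038],[0.025,0.1585,0.03,0,0.038],[0.025,0.1585,0.03,0,0.038]]]}}

```text
time_s: 12.78
ee_pos: [706.1, -121.8, 116.5]
ee_rot: [-179.8, 0.2, 35.0]
force: [-0.8, -0.1, 0.0]
gripper_width: 37.4
```

Run:
```python
from h import *
t=tipped(0);go([[t[0],t[1],66,35]])
tiles=[]
for c in("side","top"):
    im=env.grab_frame(c); s=im[60:260,180:380,::-1] if c=="side" else im[80:280,220:420,::-1]
    tiles.append(cv2.resize(s,(400,400),interpolation=cv2.INTER_CUBIC))
cv2.imwrite(f"pics/5.png",np.hstack(tiles))
```

```text
t 12.78 p [ 706.1 -121.8  116.5] rpy [-179.76    0.23   34.99] F [-0.8 -0.1  0. ] w 37.4 q1,q6 [-11.  44.]
[np.float64(708.2377984312402), np.float64(-122.53747907638129), 66, 35] -> [0.0016 0.002  0.0505] turn -0.0
```

View pics/5.png

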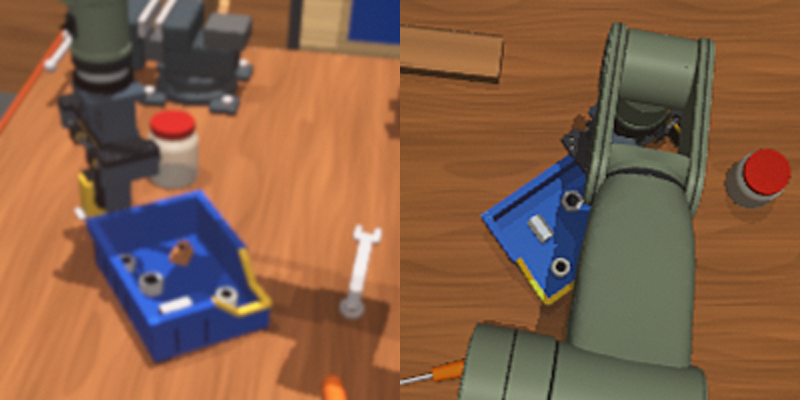

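>>> {"api": "jog_arm", "payload": {"deltas": [[[0,0,0.01,0,0.038],[0,0,0.025,0,0.038],[0,0,0.04,0,0.038],[0,0,0.05,0,0.038],[0,0,0.054,0,0.038],[0,0,0.054,0,0.038],[0,0,0.054,0,0.005],[0,0,0.054,0,0.005],[0,0,0.054,0,0.005],[0,0,0.054,0,0.005],[0,0,0.054,0,0.005],[0,0,0.054,0,0.005]]], "grip_force": 25}}

```text
time_s: 13.88
ee_pos: [708.0, -122.2, 66.3]
ee_rot: [-180.0, -0.0, 34.9]
force: [-1.4, 2.5, 4.3]
gripper_width: 11.7
```

Run:
```python
from h import *
go([tipped(th) for th in(0,2,5,8,12,16,20,24,28,32,36,38)])
```

```text
t 13.88 p [ 708.  -122.2   66.3] rpy [-1.7996e+02 -4.0000e-02  3.4900e+01] F [-1.4  2.5  4.3] w 11.7 q1,q6 [-11.  44.]
[ 708.23779843 -122.53747908   66.           35.        ] -> [0.     0.0005 0.0003] turn -0.1
[ 705.82074066 -122.11128658   74.60931819   35.01745684] -> [-0.0017 -0.0013 -0.0083] turn -0.1
[ 701.64412786 -121.37483705   87.34961013   35.10922155] -> [-0.0047 -0.0043 -0.0211] turn -0.2
[ 696.8165934  -120.52361248   99.85048287   35.28016032] -> [-0.0082 -0.0077 -0.0336] turn -0.4
[ 689.39045855 -119.21418454  116.08676779   35.63291502] -> [-0.0135 -0.0131 -0.0498] turn -0.7
[ 680.86703393 -117.71127481  131.75748966   36.13154342] -> [-0.0196 -0.0192 -0.0655] turn -1.2
[ 671.28784481 -116.02220532  146.78630228   36.78082111] -> [-0.0265 -0.0261 -0.0805] turn -1.9
[ 660.69956004 -114.15520503  161.09998679   37.58688084] -> [-0.0341 -0.0337 -0.0948] turn -2.7
[ 649.15376467 -112.1193698   174.62880836   38.55718336] -> [-0.0424 -0.042  -0.1084] turn -3.7
[ 636.70670867 -109.92461799  187.30685593   39.70045247] -> [-0.0513 -0.0509 -0.121 ] turn -4.8
[ 623.41903284 -107.58164223  199.07236332   41.02655266] -> [-0.0609 -0.0604 -0.1328] turn -6.1
[ 616.48004107 -106.35811076  204.59482038   41.76150996] -> [-0.0659 -0.0654 -0.1383] turn -6.9
```

>>> {"api": "jog_arm", "payload": {"deltas": [[[-0.001,-0.0005,-0.004,0,0.005],[-0.0017,-0.0013,-0.0083,-0.1,0.005],[-0.0032,-0.0028,-0.0147,-0.15,0.005],[-0.0047,-0.0043,-0.0211,-0.2,0.005],[-0.0065,-0.006,-0.0274,-0.3,0.005],[-0.0082,-0.0077,-0.0336,-0.4,0.005],[-0.0109,-0.0104,-0.0417,-0.5,0.005],[-0.0135,-0.0131,-0.0498,-0.7,0.005],[-0.0135,-0.0131,-0.0498,-0.7,0.005],[-0.0135,-0.0131,-0.0498,-0.7,0.005]]]}}

```text
time_s: 14.72
ee_pos: [689.7, -119.8, 116.4]
ee_rot: [179.9, -0.1, 35.7]
force: [0.5, 0.1, -5.2]
gripper_width: 14.5
```

```bash
cat >> h.py <<'E'
def snap(n,th):
    tiles=[]
    R=Ro.from_rotvec(np.cross([.7071,.7071,0],[0,0,1])*np.radians(th)).as_matrix(); pv=np.array([-110,-80,0.])
    for c in("side","top"):
        x0,y0=(180,60) if c=="side" else (220,80)
        im=env.grab_frame(c); s=cv2.resize(im[y0:y0+200,x0:x0+200,::-1],(400,400),interpolation=cv2.INTER_CUBIC)
        for q in proj(c,np.array([l2w(R@(p-pv)+pv) for p in PTS])): cv2.circle(s,tuple(int(v) for v in (q+.5-[x0,y0])*2),2,(0,0,255),-1)
        tiles.append(s)
    cv2.imwrite(n,np.hstack(tiles))
E
python3 - <<'E'
from h import *
go([tipped(12)]); snap("pics/6.png",12)
E
```

```text
t 14.72 p [ 689.7 -119.8  116.4] rpy [ 1.7992e+02 -8.0000e-02  3.5650e+01] F [ 0.5  0.1 -5.2] w 14.5 q1,q6 [-11.  44.]
[ 689.39045855 -119.21418454  116.08676779   35.63291502] -> [ 0.     -0.0007  0.0003] turn 0.0
```

View pics/6.png

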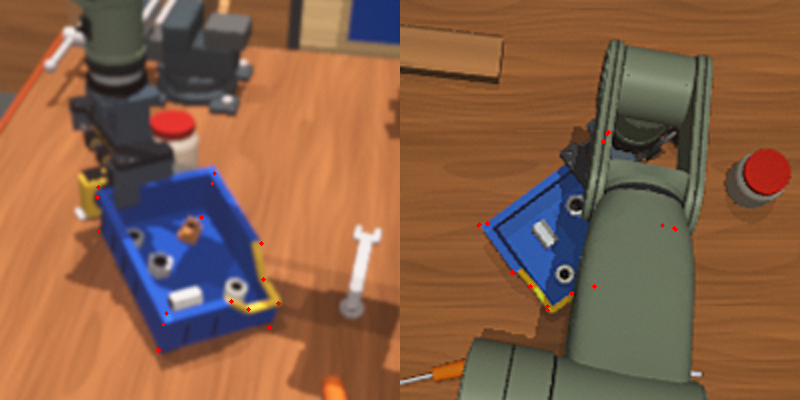

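Run:
```python
from h import *
s=env.state();go([tipped(th) for th in(14,16,18,20,22,24)])
```

```text
t 14.82 p [ 689.4 -119.7  115.1] rpy [1.800e+02 1.000e-02 3.566e+01] F [-0.3  0.7 -5.8] w 14.2 q1,q6 [-11.  44.]
[ 685.26343518 -118.48647897  123.99766475   35.86372851] -> [-0.0026 -0.0034 -0.0089] turn -0.2
[ 680.86703393 -117.71127481  131.75748966   36.13154342] -> [-0.0057 -0.0066 -0.0166] turn -0.5
[ 676.20661113 -116.88951653  139.35678836   36.4369994 ] -> [-0.009  -0.01   -0.0242] turn -0.8
[ 671.28784481 -116.02220532  146.78630228   36.78082111] -> [-0.0125 -0.0135 -0.0316] turn -1.1
[ 666.11672771 -115.11039785  154.0369797    37.1638175 ] -> [-0.0162 -0.0173 -0.0389] turn -1.5
[ 660.69956004 -114.15520503  161.09998679   37.58688084] -> [-0.02   -0.0212 -0.046 ] turn -1.9
```

>>> {"api": "jog_arm", "payload": {"deltas": [[[-0.0013,-0.0017,-0.0045,-0.1,0.005],[-0.0026,-0.0034,-0.0089,-0.2,0.005],[-0.0042,-0.005,-0.0128,-0.3,0.005],[-0.0057,-0.0066,-0.0166,-0.5,0.005],[-0.0074,-0.0083,-0.0204,-0.6,0.005],[-0.009,-0.01,-0.0242,-0.8,0.005],[-0.0108,-0.0118,-0.028,-1,0.005],[-0.0125,-0.0135,-0.0316,-1.1,0.005],[-0.0144,-0.0154,-0.0353,-1.3,0.005],[-0.0162,-0.0173,-0.0389,-1.5,0.005],[-0.0181,-0.0193,-0.0425,-1.7,0.005],[-0.02,-0.0212,-0.046,-1.9,0.005],[-0.02,-0.0212,-0.046,-1.9,0.005],[-0.02,-0.0212,-0.046,-1.9,0.005]]]}}

```text
time_s: 15.98
ee_pos: [660.8, -114.1, 161.6]
ee_rot: [180.0, -0.0, 37.6]
force: [-0.8, -0.2, -5.3]
gripper_width: 16.6
```

Run:
```python
from h import *
go([tipped(24)]); snap("pics/7.png",24)
```

```text
t 15.98 p [ 660.8 -114.1  161.6] rpy [ 1.7998e+02 -2.0000e-02  3.7560e+01] F [-0.8 -0.2 -5.3] w 16.6 q1,q6 [-11.  42.]
[ 660.69956004 -114.15520503  161.09998679   37.58688084] -> [-0.0001 -0.      0.0005] turn -0.0
```

View pics/7.png

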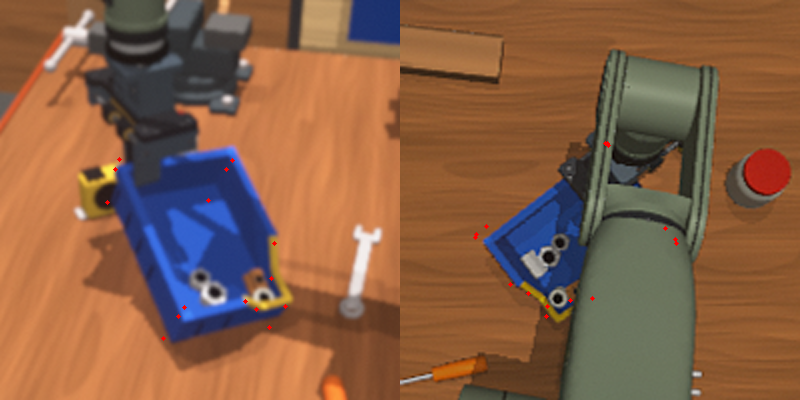

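Run:
```python
from h import *
a=env.grab_frame("side"); cv2.imwrite("pics/8s.png",cv2.resize(a[120:250,215:345,::-1],(600,600),interpolation=cv2.INTER_CUBIC))
a=env.grab_frame("top"); cv2.imwrite("pics/8t.png",cv2.resize(a[150:260,240:350,::-1],(600,600),interpolation=cv2.INTER_CUBIC))
```

```text
(no output)
```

View pics/8s.png

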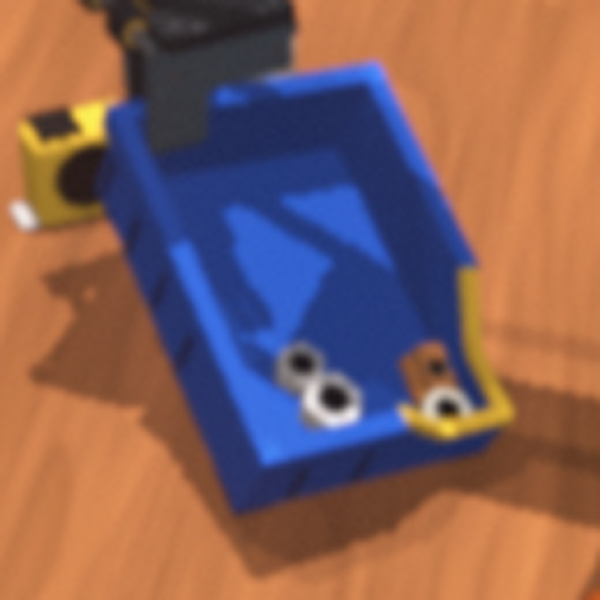

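View pics/8t.png

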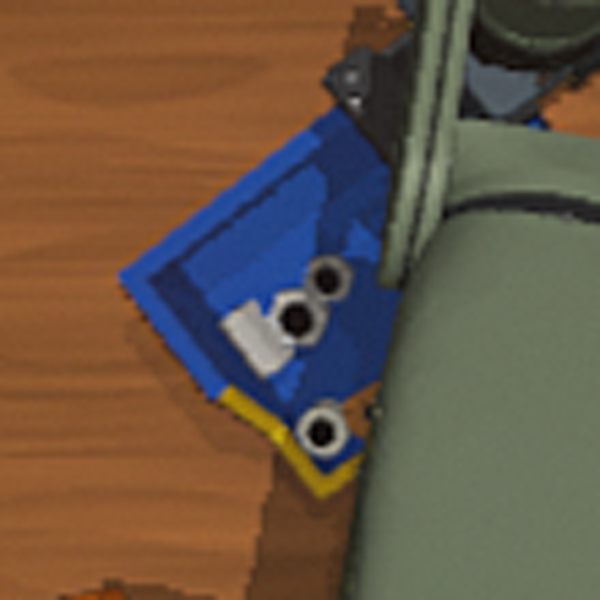

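```bash
cat >> h.py <<'E'
from scipy.optimize import least_squares
def fitpose(obs,th0=24):
    # obs list (cam, local pt, full pixel)
    R0=Ro.from_euler('z',TOTE[2],degrees=True)*Ro.from_rotvec(np.cross([.7071,.7071,0],[0,0,1])*np.radians(th0))
    pv=np.array([-110,-80,0.]); t0=l2w(pv)
    def f(v):
        R=(Ro.from_rotvec(v[3:])*R0).as_matrix()
        return np.concatenate([(proj(c,R@(np.array(p,float)-pv)+t0+v[:3]*100)[0]+.5-u) for c,p,u in obs])
    r=least_squares(f,np.zeros(6),loss='soft_l1'); R=(Ro.from_rotvec(r.x[3:])*R0).as_matrix()
    print('res',np.abs(r.fun).round(1)); print('pivot',(t0+r.x[:3]*100).round(1),'tilt',np.degrees(np.arccos(R[2,2])).round(1),
      'x up',np.degrees(np.arcsin(R[2,0])).round(1),'y up',np.degrees(np.arcsin(R[2,1])).round(1),'yhead-125..',(np.degrees(np.arctan2(R[1,1],R[0,1]))).round(1))
    o=t0+r.x[:3]*100
    for n,p in dict(heel=(110,80,0),mxpy=(-110,80,0),pxmy=(110,-80,0)).items(): print(n,(R@(np.array(p)-pv)+o).round(0))
    return R,o
E
python3 - <<'E'
from h import *
S=lambda p:np.array(p)/(600/130)+[215,120]
Tt=lambda p:np.array(p)/(600/110)+[240,150]
obs=[("side",(-110,-80,45),S((513,412))),("side",(-116.5,86.5,75),S((262,468))),("side",(-110,80,0),S((240,513))),("side",(116.5,-86.5,75),S((383,62))),("side",(116.5,86.5,75),S((105,108))),
("top",(-110,-80,45),Tt((323,498))),("top",(-116.5,86.5,75),Tt((118,275)))]
R,o=fitpose(obs)
pv=np.array([-110,-80,0.])
# pieces: intersect top rays with floor plane+7+~14
nrm=R[:,2]
for n,px,h in(("coup",(258,338),22),("large",(297,318),16),("small",(326,278),13),("spacer",(323,432),24)):
    u=Tt(px); a=ray("top",[u],0)[0]; b=env.camera_params("top")['xyz']
    d=a-b; q0=R@np.array([0,0,7+h])+o; k=((q0-b)@nrm)/(d@nrm); w=b+k*d
    l=R.T@(w-o)+pv; print(n,l.round(0),np.linalg.norm(l-[-106,-76,7]).round())
E
```

```text
res [0.4 0.  0.4 0.3 0.4 1.  0.5 0.4 0.6 0.  0.2 0.3 0.2 0.5]
pivot [ 4.623e+02 -4.290e+01 -2.000e-01] tilt 23.1 x up 22.5 y up 4.9 yhead-125.. 36.6
heel [ 706. -115.   98.]
mxpy [590.  52.  13.]
pxmy [ 577. -210.   84.]
coup [-89.  10.  29.] 90.0
large [-66.   6.  23.] 93.0
small [-39.  14.  20.] 113.0
spacer [-91. -54.  31.] 36.0
```

>>> {"api": "jog_arm", "payload": {"deltas": [[[-0.002,0,-0.002,0,0.005],[-0.005,0,-0.005,0,0.005],[-0.008,0,-0.007,0,0.005],[-0.011,0,-0.009,0,0.005],[-0.014,0,-0.011,0,0.005],[-0.017,0,-0.013,0,0.005],[-0.02,0,-0.015,0,0.005],[-0.023,0,-0.018,0,0.005],[-0.025,0,-0.02,0,0.005],[-0.025,0,-0.02,0,0.005],[-0.025,0,-0.02,0,0.005]]]}}

```text
time_s: 17.1
ee_pos: [641.1, -129.6, 181.5]
ee_rot: [180.0, -0.0, 37.6]
force: [-0.6, -0.1, -4.2]
gripper_width: 17.2
```

```bash
cat >> h.py <<'E'
def two(n):
    a=env.grab_frame("side"); b=env.grab_frame("top")
    cv2.imwrite(n,np.hstack([cv2.resize(a[120:260,215:355,::-1],(400,400),interpolation=cv2.INTER_CUBIC),cv2.resize(b[140:280,230:370,::-1],(400,400),interpolation=cv2.INTER_CUBIC)]))
S=lambda p:np.array(p)*.35+[215,120]
Tt=lambda p:(np.array(p)-[400,0])*.35+[230,140]
E
python3 - <<'E'
from h import *
two("pics/9.png"); go([])
E
```

```text
t 17.2 p [ 641.3 -129.5  181.4] rpy [ 1.7996e+02 -1.0000e-02  3.7570e+01] F [ 1.2 -0.1 -4.6] w 17.2 q1,q6 [-12.  40.]
```

View pics/9.png

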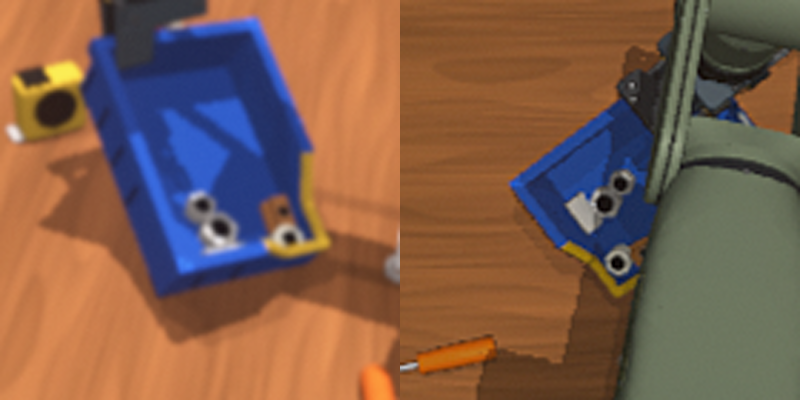

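Run:
```python
from h import *
obs=[("side",(-110,-80,45),S((329,243))),("side",(-116.5,86.5,75),S((178,267))),("side",(-110,80,0),S((161,297))),("side",(116.5,-86.5,75),S((261,18))),("side",(116.5,86.5,75),S((90,40))),
("top",(-110,-80,45),Tt((621,298))),("top",(-116.5,86.5,75),Tt((511,183)))]
R,o=fitpose(obs)
```

```text
res [0.6 0.6 1.  0.6 0.5 0.  0.7 0.1 0.8 0.1 0.9 0.4 0.6 0.8]
pivot [ 4.563e+02 -6.680e+01  1.000e-01] tilt 27.3 x up 26.2 y up 7.2 yhead-125.. 36.4
heel [ 691. -139.  117.]
mxpy [584.  27.  20.]
pxmy [ 563. -233.   97.]
```

The tote is tipping mostly towards −x, at 27°. All the pieces are gathered along the −x wall, but the y tilt is only 7°. I'll set it back level, regrip on rim_long and tip towards −y, so the pieces slide along that wall into the corner.

```bash
cat >> h.py <<'E'
def settote(corner,yaw):
    c=np.array(corner,float); r=Ro.from_euler('z',yaw,degrees=True).as_matrix()
    o=c[:2]+(r@[110,80,0])[:2]; TOTE[:]=[o[0],o[1],yaw]
E
python3 - <<'E'
from h import *
settote((456,-67),-54.4); print(TOTE)
T=[tipped(th,az=15.5) for th in(27.2,24,20,16,12,8,5,2,0)]
for t in T: t[3]+=.6-35+35
print(np.round(T,1)); go(T)
E
```

```text
[ 585.0815876 -109.8712461  -54.4      ]
[[ 645.3 -134.5  171.7   37.2]
 [ 652.5 -140.3  160.8   36.9]
 [ 660.9 -147.1  146.6   36.5]
 [ 668.5 -153.2  131.6   36.2]
 [ 675.2 -158.6  116.    35.9]
 [ 681.  -163.3   99.8   35.7]
 [ 684.9 -166.4   87.3   35.7]
 [ 688.2 -169.1   74.6   35.6]
 [ 690.1 -170.6   66.    35.6]]
t 17.2 p [ 641.3 -129.5  181.4] rpy [ 1.7996e+02 -1.0000e-02  3.7570e+01] F [ 1.2 -0.1 -4.6] w 17.2 q1,q6 [-12.  40.]
[ 645.30669664 -134.50038875  171.70591756   37.24417112] -> [0.0001 0.0064 0.0097] turn 0.3
[ 652.53585427 -140.3335836   160.84804477   36.88332578] -> [0.0023 0.0154 0.0205] turn 0.7
[ 660.89062909 -147.07503703  146.57444714   36.49359706] -> [0.0048 0.0259 0.0348] turn 1.1
[ 668.45017421 -153.17482098  131.58675355   36.1731407 ] -> [0.0071 0.0353 0.0498] turn 1.4
[ 675.17766027 -158.60321791  115.95798251   35.92292733] -> [0.0091 0.0437 0.0654] turn 1.6
[ 681.04031164 -163.33378121   99.76427585   35.74369182] -> [0.0109 0.051  0.0816] turn 1.8
[ 684.85240796 -166.40975518   87.29562386   35.65616154] -> [0.012  0.0558 0.0941] turn 1.9
[ 688.15143051 -169.07173079   74.58770064   35.60898859] -> [0.013  0.0599 0.1068] turn 2.0
[ 690.06121386 -170.61273169   66.           35.6       ] -> [0.0136 0.0623 0.1154] turn 2.0
```

>>> {"api": "jog_arm", "payload": {"deltas": [[[0,0.003,0.005,0.1,0.005],[0.0002,0.0064,0.0097,0.3,0.005],[0.0012,0.011,0.015,0.5,0.005],[0.0023,0.0154,0.0205,0.7,0.005],[0.0035,0.0207,0.0277,0.9,0.005],[0.0048,0.0259,0.0348,1.1,0.005],[0.006,0.0306,0.0423,1.2,0.005],[0.0071,0.0353,0.0498,1.4,0.005],[0.0081,0.0395,0.0576,1.5,0.005],[0.0091,0.0437,0.0654,1.6,0.005],[0.01,0.0474,0.0735,1.7,0.005],[0.0109,0.051,0.0816,1.8,0.005],[0.0115,0.0534,0.088,1.9,0.005],[0.012,0.0558,0.0941,1.9,0.005],[0.0125,0.058,0.1005,2,0.005],[0.0125,0.058,0.1005,2,0.005],[0.0125,0.058,0.1005,2,0.005]]]}}

```text
time_s: 18.62
ee_pos: [685.4, -167.6, 80.0]
ee_rot: [-179.9, 0.1, 35.6]
force: [-1.3, 0.8, -4.6]
gripper_width: 12.4
```

Run:
```python
from h import *
two("pics/10.png"); go([])
```

```text
t 18.72 p [ 685.4 -167.5   80.6] rpy [-1.7991e+02  8.0000e-02  3.5570e+01] F [-1.5 -0.  -4. ] w 12.1 q1,q6 [-15.  40.]
```

View pics/10.png

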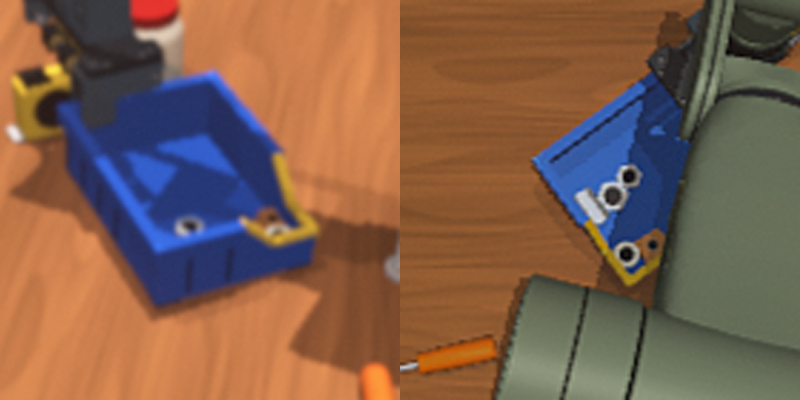

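>>> {"api": "jog_arm", "payload": {"deltas": [[[0.0002,0.001,0.003,0,0.005],[0.0004,0.002,0.006,0,0.005],[0.0006,0.003,0.009,0,0.005],[0.0006,0.003,0.009,0,0.005],[0.0006,0.003,0.009,0,0.005]]]}}

```text
time_s: 19.13
ee_pos: [688.6, -169.6, 71.7]
ee_rot: [-180.0, -0.0, 35.5]
force: [-0.8, 1.5, -2.9]
gripper_width: 11.9
```

Run:
```python
from h import *
go([])
```

```text
t 19.13 p [ 688.6 -169.6   71.7] rpy [-1.7997e+02 -2.0000e-02  3.5510e+01] F [-0.8  1.5 -2.9] w 11.9 q1,q6 [-15.  40.]
```

>>> {"api": "jog_arm", "payload": {"deltas": [[[0,0.0005,0.002,0,0.005],[0,0.001,0.004,0,0.005],[0,0.001,0.004,0,0.005],[0,0.001,0.004,0,0.02],[0,0.001,0.004,0,0.036],[0,0.001,0.004,0,0.036],[0,0.001,0.004,0,0.036],[0,0.001,-0.02,0,0.036],[0,0.001,-0.055,0,0.036],[0,0.001,-0.085,0,0.036],[-0.02,-0.06,-0.085,0,0.036],[-0.02,-0.1,-0.085,0,0.036],[-0.02,-0.1,-0.085,0,0.036]]]}}

```text
time_s: 20.22
ee_pos: [611.1, -98.2, 157.6]
ee_rot: [-179.9, 0.0, 35.6]
force: [-0.4, -0.2, 0.7]
gripper_width: 36.3
```

Run:
```python
from h import *
go([])
for c in("side","top"):
    x0,y0=(180,90) if c=="side" else (210,110)
    im=env.grab_frame(c); cv2.imwrite(f"pics/11{c}.png",cv2.resize(im[y0:y0+150,x0:x0+150,::-1],(600,600),interpolation=cv2.INTER_CUBIC))
```

```text
t 20.22 p [611.1 -98.2 157.6] rpy [-1.7991e+02  3.0000e-02  3.5570e+01] F [-0.4 -0.2  0.7] w 36.3 q1,q6 [-10.  44.]
```

View pics/11side.png

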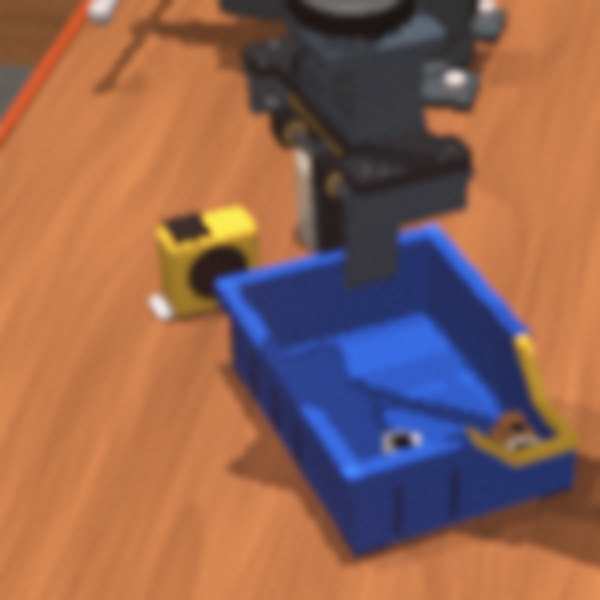

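View pics/11top.png

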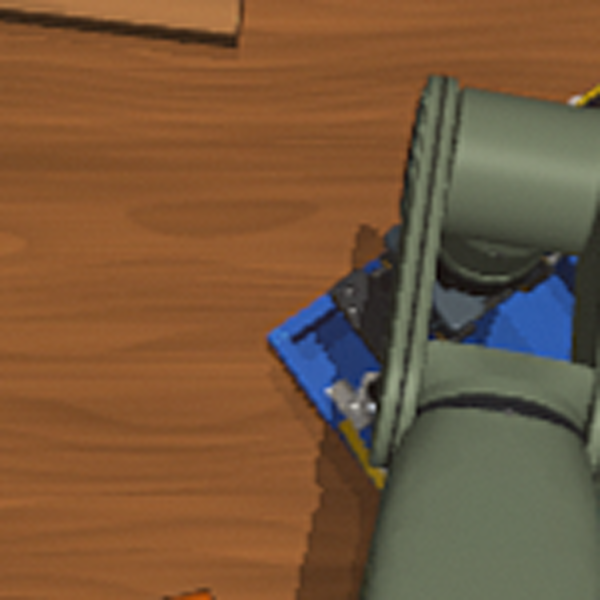

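Run:
```python
from h import *
s=lambda p:np.array(p)/4+[180,90]; t=lambda p:np.array(p)/4+[210,110]
obs=[("side",(-110,-80,45),s((578,437))),("side",(-116.5,86.5,75),s((350,473))),("side",(-110,80,0),s((360,555))),("side",(116.5,-86.5,75),s((435,228))),("side",(116.5,86.5,75),s((217,282))),("side",(-110,-80,0),s((572,489))),("top",(-116.5,86.5,75),t((267,337)))]
def f(v):
    R=Ro.from_euler('z',v[2],degrees=True).as_matrix()
    return np.concatenate([proj(c,R@np.array(p,float)+[v[0],v[1],0])[0]+.5-u for c,p,u in obs])
r=least_squares(f,[585,-110,-54.4]); print(r.x.round(1),np.abs(r.fun).round(1))
TOTE[:]=r.x
print(l2w((60,80.5,66)),l2w((-110,-80,0)), w2l([690,-170.6,0]))
```

```text
[ 587.  -109.4  -54.5] [0.2 0.1 0.4 1.4 0.5 0.5 0.4 1.3 0.5 0.6 0.5 0.3 0.1 0.5]
[ 687.35743982 -111.44660923   66.        ] [457.94488927 -66.38962698   0.        ] [109.67259944  48.27051616   0.        ]
```

```bash
cat >> h.py <<'E'
TOTE[:]=[587,-109.4,-54.5]
def tipL(th,p=(60,80.5,66),az=65,piv=(-110,-80,0)):
    a=np.radians(az); d=np.array([np.cos(a),np.sin(a),0]); w=np.cross(d,[0,0,1])
    R=Ro.from_rotvec(w*np.radians(th)).as_matrix(); piv=np.array(piv,float)
    q=R@(np.array(p)-piv)+piv; x=R@[1,0,0]
    return np.r_[l2w(q),TOTE[2]+180+np.degrees(np.arctan2(x[1],x[0]))]
E
python3 - <<'E'
from h import *
t=tipL(0);go([[t[0],t[1],157,125.5]]);print(t)
for th in(0,5,10,15,20,25,30,35): print(th,tipL(th).round(1))
E
```

```text
t 20.32 p [611.7 -98.  157.5] rpy [-1.7994e+02  4.0000e-02  3.5690e+01] F [ 0.3 -0.3 -0. ] w 36.3 q1,q6 [-10.  44.]
[np.float64(687.3784765703401), np.float64(-111.5003431666485), 157, 125.5] -> [0.0536 0.0551 0.0004] turn -89.8
[ 687.37847657 -111.50034317   66.          125.5       ]
0 [ 687.4 -111.5   66.   125.5]
5 [ 680.9 -112.7   84.7  125.4]
10 [ 672.9 -114.2  102.7  125.2]
15 [ 663.3 -116.   120.   124.7]
20 [ 652.3 -118.   136.3  124.2]
25 [ 639.9 -120.3  151.7  123.4]
30 [ 626.3 -122.8  165.8  122.5]
35 [ 611.5 -125.6  178.7  121.4]
```

>>> {"api": "jog_arm", "payload": {"deltas": [[[0.004,0.004,0,-6.5,0.038],[0.008,0.008,0,-13,0.038],[0.013,0.014,0,-20,0.038],[0.018,0.018,0,-27,0.038],[0.022,0.023,0,-34,0.038],[0.027,0.028,0,-41,0.038],[0.032,0.033,0,-48,0.038],[0.037,0.038,0,-55,0.038],[0.042,0.043,0,-62,0.038],[0.046,0.047,0,-69,0.038],[0.05,0.051,0,-76,0.038],[0.0536,0.0551,0,-82,0.038],[0.0536,0.0551,0,-87,0.038],[0.0536,0.0551,0,-89.8,0.038],[0.0536,0.0551,0.02,-89.8,0.038],[0.0536,0.0551,0.035,-89.8,0.038],[0.0536,0.0551,0.04,-89.8,0.038],[0.0536,0.0551,0.04,-89.8,0.038]]]}}

```text
time_s: 21.82
ee_pos: [689.3, -114.3, 114.9]
ee_rot: [-179.9, -0.1, 125.3]
force: [0.7, 0.5, 0.1]
gripper_width: 38.0
```

Run:
```python
from h import *
go([tipL(0)]); two("pics/12.png")
```

```text
t 21.82 p [ 689.3 -114.3  114.9] rpy [-1.7987e+02 -1.0000e-01  1.2534e+02] F [0.7 0.5 0.1] w 38.0 q1,q6 [-10. -46.]
[ 687.37847657 -111.50034317   66.          125.5       ] -> [0.0033 0.0002 0.0489] turn -0.2
```

View pics/12.png

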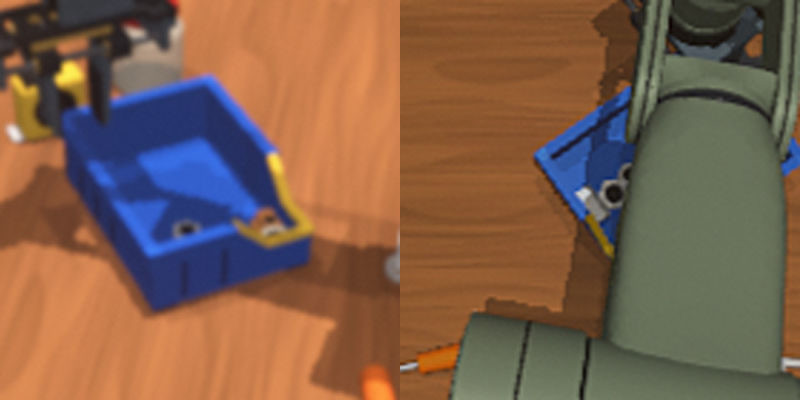

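>>> {"api": "jog_arm", "payload": {"deltas": [[[0,0,0.01,0,0.038],[0,0,0.025,0,0.038],[0,0,0.04,0,0.038],[0,0,0.048,0,0.038],[0,0,0.051,0,0.038],[0,0,0.051,0,0.038],[0,0,0.051,0,0.005],[0,0,0.051,0,0.005],[0,0,0.051,0,0.005],[0,0,0.051,0,0.005],[0,0,0.051,0,0.005],[0,0,0.051,0,0.005]]], "grip_force": 25}}

```text
time_s: 22.92
ee_pos: [689.4, -114.2, 66.5]
ee_rot: [-180.0, 0.0, 125.4]
force: [-3.7, -1.1, 4.3]
gripper_width: 12.0
```

Run:
```python
from h import *
go([tipL(th) for th in(0,4,8,12,16,20)])
```

```text
t 22.92 p [ 689.4 -114.2   66.5] rpy [-1.7996e+02  2.0000e-02  1.2536e+02] F [-3.7 -1.1  4.3] w 12.0 q1,q6 [-10. -46.]
[ 687.37847657 -111.50034317   66.          125.5       ] -> [ 0.0034 -0.0001  0.0005] turn -0.1
[ 682.33115635 -112.43580868   80.99783254  125.44651847] -> [ 0.0055 -0.0048 -0.0145] turn -0.1
[ 676.26745388 -113.5596495    95.60105177  125.28605647] -> [ 0.0081 -0.0104 -0.0291] turn 0.1
[ 669.21691092 -114.8663904   109.7385123   125.01856921] -> [ 0.0111 -0.0169 -0.0432] turn 0.3
[ 661.21387699 -116.34966506  123.34133782  124.64400707] -> [ 0.0146 -0.0243 -0.0568] turn 0.7
[ 652.29734209 -118.00224713  136.34325674  124.16235329] -> [ 0.0184 -0.0325 -0.0698] turn 1.2
```

>>> {"api": "jog_arm", "payload": {"deltas": [[[0.001,-0.0024,-0.007,0,0.005],[0.0021,-0.0048,-0.0145,0,0.005],[0.0034,-0.0076,-0.0218,0,0.005],[0.0047,-0.0104,-0.0291,0.1,0.005],[0.0062,-0.0137,-0.0362,0.2,0.005],[0.0077,-0.0169,-0.0432,0.3,0.005],[0.0094,-0.0206,-0.05,0.5,0.005],[0.0112,-0.0243,-0.0568,0.7,0.005],[0.0131,-0.0284,-0.0633,0.9,0.005],[0.015,-0.0325,-0.0698,1.2,0.005],[0.015,-0.0325,-0.0698,1.2,0.005],[0.015,-0.0325,-0.0698,1.2,0.005]]]}}

```text
time_s: 23.92
ee_pos: [654.7, -120.7, 136.3]
ee_rot: [180.0, 0.1, 124.2]
force: [0.5, -0.5, -4.5]
gripper_width: 13.3
```

Run:
```python
from h import *
two("pics/13.png");go([tipL(th) for th in(20,24,28,32,36)])
```

```text
t 24.02 p [ 655.  -120.6  135.7] rpy [1.7997e+02 7.0000e-02 1.2417e+02] F [ 0.9 -1.1 -2.7] w 13.3 q1,q6 [-11. -46.]
[ 652.29734209 -118.00224713  136.34325674  124.16235329] -> [ 0.0037 -0.0008 -0.0007] turn 0.0
[ 642.51074666 -119.81608538  148.68092502  123.57367689] -> [ 0.0077 -0.0099 -0.013 ] turn 0.6
[ 631.90177002 -121.78234298  160.29423478  122.87820084] -> [ 0.012  -0.0197 -0.0246] turn 1.3
[ 620.52209803 -123.89144051  171.12660715  122.07638522] -> [ 0.0166 -0.0303 -0.0355] turn 2.1
[ 608.42717131 -126.13310268  181.12526788  121.16902447] -> [ 0.0216 -0.0416 -0.0455] turn 3.0
```

View pics/13.png

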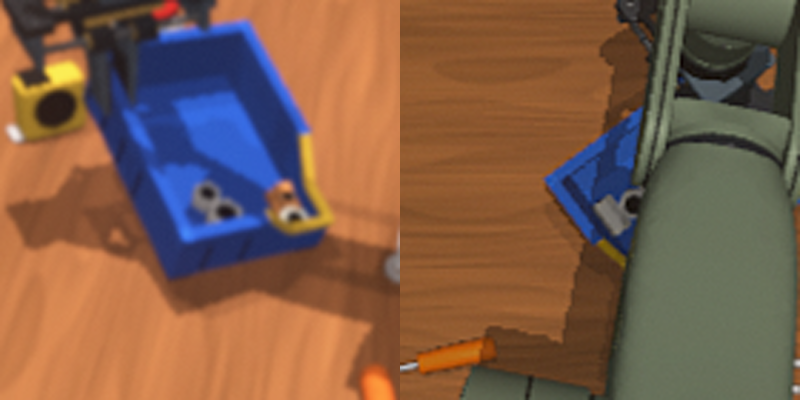

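Here the tote pivots mostly about the jaw axis, because the pieces now weigh down the −x side. I'll lower it, regrip rim_long near its middle so that it tips over the −y edge, and gather the pieces.

>>> {"api": "jog_arm", "payload": {"deltas": [[[-0.002,0.004,0.0065,-0.2,0.005],[-0.0038,0.0082,0.013,-0.5,0.005],[-0.0056,0.012,0.02,-0.7,0.005],[-0.0073,0.0156,0.0266,-0.9,0.005],[-0.009,0.019,0.034,-1,0.005],[-0.0103,0.0221,0.0407,-1.1,0.005],[-0.0117,0.025,0.048,-1.2,0.005],[-0.0129,0.0277,0.0553,-1.2,0.005],[-0.014,0.0305,0.062,-1.2,0.005],[-0.0145,0.032,0.066,-1.2,0.005],[-0.0145,0.032,0.066,-1.2,0.005],[-0.0145,0.032,0.066,-1.2,0.005]]]}}

```text
time_s: 25.02
ee_pos: [688.5, -113.9, 68.7]
ee_rot: [-179.9, -0.1, 125.4]
force: [-0.1, -2.7, -0.6]
gripper_width: 12.4
```

Run:
```python
from h import *
two("pics/14.png");go([])
```

```text
t 25.12 p [ 688.6 -113.7   69.1] rpy [-1.7997e+02 -1.0000e-01  1.2532e+02] F [-0.4 -2.2 -0.8] w 12.0 q1,q6 [-10. -46.]
```

View pics/14.png

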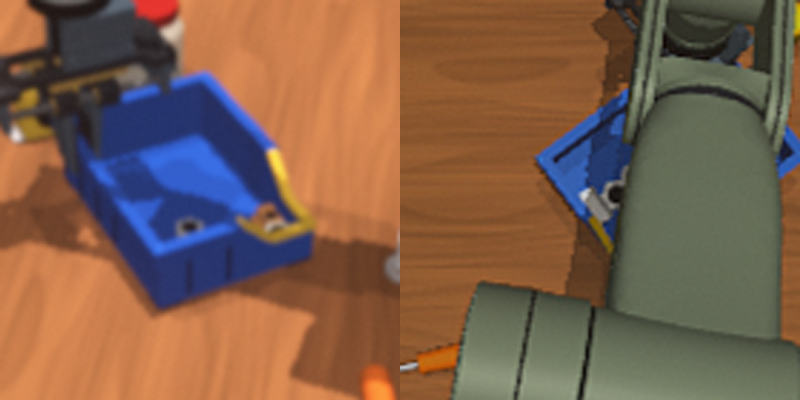

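>>> {"api": "jog_arm", "payload": {"deltas": [[[0,0,0.002,0,0.02],[0,0,0.002,0,0.038],[0,0,0.002,0,0.038],[0,0,0.002,0,0.038],[0.01,0,0.003,0,0.038],[0.025,0,0.003,0,0.038],[0.04,0,0.003,0,0.038],[0.052,0,0.003,0,0.038],[0.056,0,0.003,0,0.038],[0.056,0,0.003,0,0.038],[0.056,0,0.003,0,0.005],[0.056,0,0.003,0,0.005],[0.056,0,0.003,0,0.005],[0.056,0,0.003,0,0.005],[0.056,0,0.003,0,0.005],[0.056,0,0.003,0,0.005]]]}}

```text
time_s: 26.45
ee_pos: [656.8, -69.6, 66.4]
ee_rot: [-179.9, 0.1, 125.4]
force: [-1.0, -3.3, 0.1]
gripper_width: 11.9
```

Run:
```python
from h import *
go([])
TOTE[:]=[588,-111,-54.6]
p=env.state()['ee_pos']; l=w2l(p); print(l)
G=[tipL(th,p=(l[0],80.5,l[2]),az=82) for th in(0,4,8,12,16,20,24,28,32,36)]
b=G[0].copy(); y=env.state()['ee_rot'][2]
for g in G: g[:3]+=p-b[:3]; g[3]+=y-b[3]
go(G)
```

```text
t 26.45 p [656.8 -69.6  66.4] rpy [-1.7995e+02  5.0000e-02  1.2539e+02] F [-1.  -3.3  0.1] w 11.9 q1,q6 [ -7. -42.]
[ 6.11984349 80.06410518 66.42914285]
t 26.45 p [656.8 -69.6  66.4] rpy [-1.7995e+02  5.0000e-02  1.2539e+02] F [-1.  -3.3  0.1] w 11.9 q1,q6 [ -7. -42.]
[656.80758769 -69.60882582  66.42914285 125.38588612] -> [0. 0. 0.] turn 0.0
[652.31489151 -71.93761832  78.48159851 125.36664991] -> [ 0.0007 -0.005  -0.012 ] turn 0.0
[647.08672024 -74.6476449   90.1516997  125.30902418] -> [ 0.0015 -0.0109 -0.0237] turn 0.1
[641.14854501 -77.72570258 101.38259088 125.21325766] -> [ 0.0024 -0.0175 -0.0349] turn 0.2
[634.52929601 -81.15679537 112.11955627 125.07976509] -> [ 0.0034 -0.0249 -0.0457] turn 0.3
[627.26122155 -84.92420733 122.31028645 124.90912729] -> [ 0.0046 -0.033  -0.0559] turn 0.5
[619.37973096 -89.00958401 131.90513321 124.70209136] -> [ 0.0058 -0.0418 -0.0654] turn 0.7
[610.92322208 -93.39302187 140.85735142 124.45957053] -> [ 0.0071 -0.0512 -0.0744] turn 0.9
[601.93289415 -98.05316524 149.12332677 124.1826438 ] -> [ 0.0085 -0.0613 -0.0826] turn 1.2
[ 592.45254717 -102.96731036  156.66278826  123.87255508] -> [ 0.01   -0.0719 -0.0902] turn 1.5
```

>>> {"api": "jog_arm", "payload": {"deltas": [[[0.0003,-0.0025,-0.006,0,0.005],[0.0007,-0.005,-0.012,0,0.005],[0.0011,-0.008,-0.0179,0,0.005],[0.0015,-0.0109,-0.0237,0.1,0.005],[0.002,-0.0142,-0.0293,0.1,0.005],[0.0024,-0.0175,-0.0349,0.2,0.005],[0.0029,-0.0212,-0.0403,0.2,0.005],[0.0034,-0.0249,-0.0457,0.3,0.005],[0.004,-0.029,-0.0508,0.4,0.005],[0.0046,-0.033,-0.0559,0.5,0.005],[0.0046,-0.033,-0.0559,0.5,0.005],[0.0046,-0.033,-0.0559,0.5,0.005]]], "grip_force": 15}}

```text
time_s: 27.45
ee_pos: [627.0, -84.3, 122.9]
ee_rot: [180.0, 0.0, 124.8]
force: [-0.1, -0.1, -4.5]
gripper_width: 16.0
```

Run:
```python
from h import *
two("pics/15.png");go([])
```

```text
t 27.55 p [627.3 -84.2 122.4] rpy [-1.8000e+02  2.0000e-02  1.2487e+02] F [ 1.1 -0.6 -4.3] w 16.0 q1,q6 [ -9. -44.]
```

View pics/15.png

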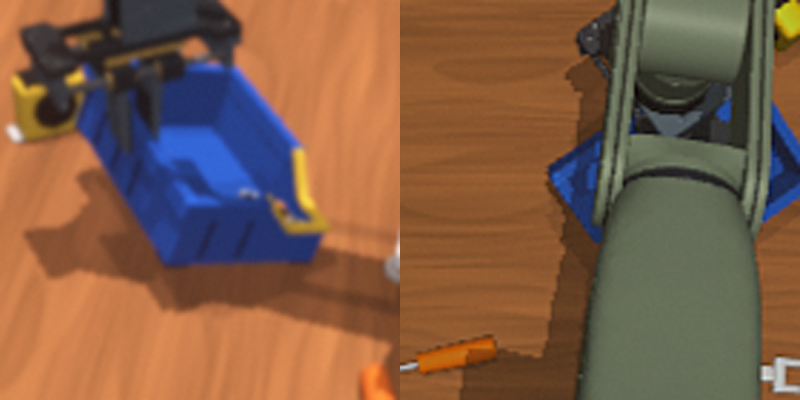

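>>> {"api": "jog_arm", "payload": {"deltas": [[[0.0006,-0.0044,-0.005,0.1,0.005],[0.0012,-0.0088,-0.01,0.2,0.005],[0.0018,-0.0135,-0.0145,0.3,0.005],[0.0025,-0.0182,-0.019,0.4,0.005],[0.0032,-0.0233,-0.023,0.5,0.005],[0.0039,-0.0283,-0.027,0.7,0.005],[0.0047,-0.0336,-0.031,0.8,0.005],[0.0054,-0.0389,-0.035,1,0.005],[0.0054,-0.0389,-0.035,1,0.005],[0.0054,-0.0389,-0.035,1,0.005],[0.0054,-0.0389,-0.035,1,0.005]]]}}

```text
time_s: 28.47
ee_pos: [592.3, -101.9, 157.4]
ee_rot: [180.0, 0.0, 123.9]
force: [1.7, -0.6, -4.0]
gripper_width: 18.5
```

Run:
```python
from h import *
go([])
for c in("side","top"):
    x0,y0=(205,110) if c=="side" else (230,130)
    im=env.grab_frame(c); cv2.imwrite(f"pics/16{c}.png",cv2.resize(im[y0:y0+150,x0:x0+150,::-1],(600,600),interpolation=cv2.INTER_CUBIC))
```

```text
t 28.47 p [ 592.3 -101.9  157.4] rpy [1.7999e+02 1.0000e-02 1.2386e+02] F [ 1.7 -0.6 -4. ] w 18.5 q1,q6 [-11. -45.]
```

View pics/16side.png

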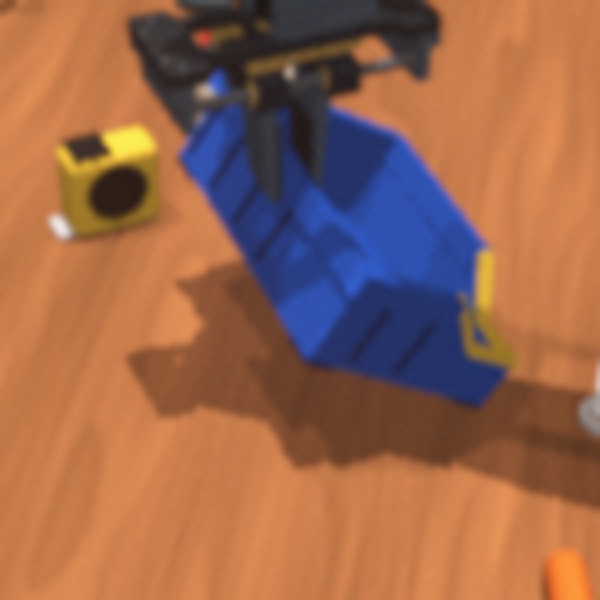

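View pics/16top.png

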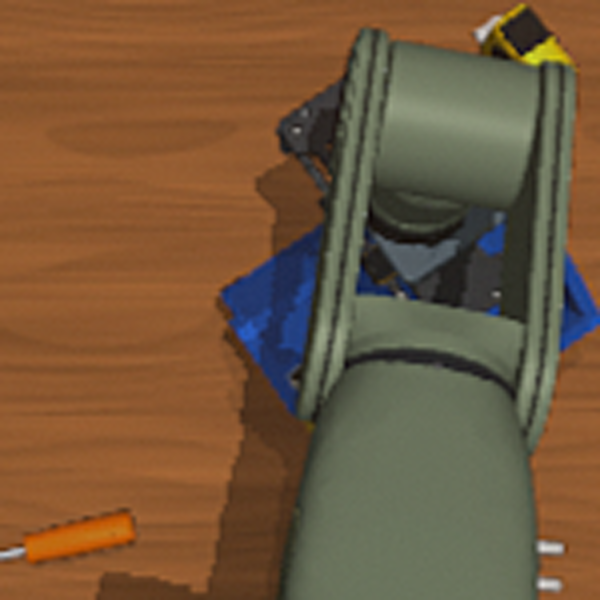

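Run:
```python
from h import *
TOTE[:]=[560,-120,-55]
s=lambda p:np.array(p)/4+[205,110]; t=lambda p:np.array(p)/4+[230,130]
obs=[("side",(-110,-80,45),s((514,358))),("side",(-116.5,86.5,75),s((368,283))),("side",(-110,80,0),s((308,360))),("side",(-110,-80,0),s((482,405))),("side",(116.5,-86.5,75),s((403,132))),("side",(110,80,0),s((182,158))),("top",(-116.5,86.5,75),t((222,295))),("top",(116.5,-86.5,75),t((600,318)))]
R,o=fitpose(obs,35)
```

```text
res [1.6 0.  0.3 1.4 1.3 1.5 0.2 0.7 0.  0.7 1.7 0.1 0.8 8.1 0.2 0.6]
pivot [452.9 -61.2   5.3] tilt 33.2 x up 4.6 y up 32.8 yhead-125.. 36.8
heel [ 683. -163.  110.]
mxpy [561.  19.  92.]
pxmy [ 575. -243.   23.]
```

Run:
```python
from h import *
for c in("side","top"):
    im=env.grab_frame(c)
    x0,y0=(295,150) if c=="side" else (270,190)
    cv2.imwrite(f"pics/17{c}.png",cv2.resize(im[y0:y0+60,x0:x0+60,::-1],(600,600),interpolation=cv2.INTER_CUBIC))
for n in("coupling_nut","spacer","nut_large","nut_small","t_nut"):
    for c in("side","top"):
        print(n,c,[(r['conf'],np.round(r['xyz'])) for r in env.look_for(c,n)])
```

```text
coupling_nut side [(0.79, array([419., 358.,  22.])), (0.55, array([482., 289.,  19.])), (0.54, array([523., 447.,  18.]))]
coupling_nut top [(0.6, array([484., 280.,  22.])), (0.59, array([521., 438.,  22.])), (0.41, array([419., 352.,  24.]))]
spacer side [(0.43, array([632., 477., 143.])), (0.41, array([ 364., -143.,   10.]))]
spacer top []
nut_large side []
nut_large top []
nut_small side [(0.44, array([744., 292.,  42.])), (0.29, array([542., -80.,  94.]))]
nut_small top [(0.71, array([545., -40., 101.]))]
t_nut side []
t_nut top []
```

View pics/17side.png

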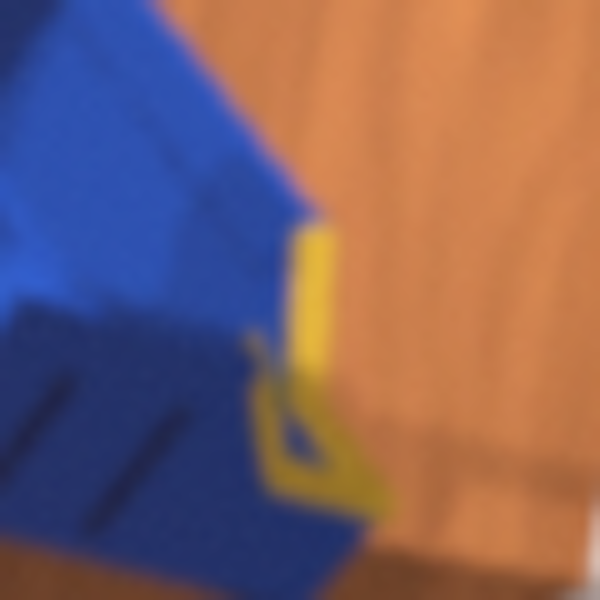

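View pics/17top.png

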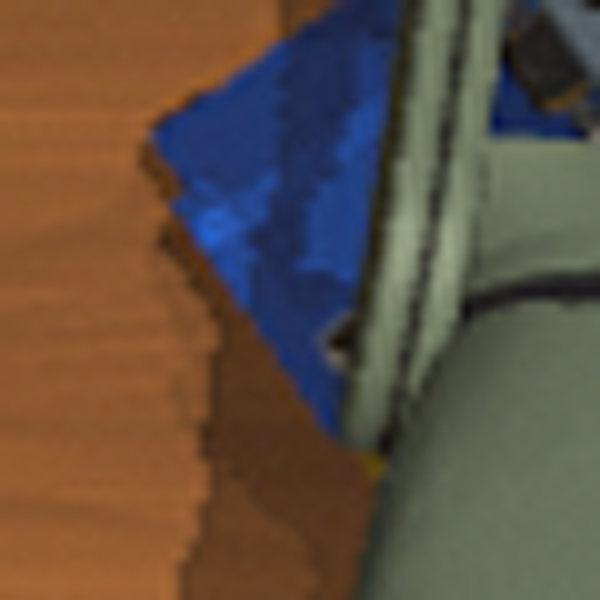

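Tilt is about 33°, mostly towards −y, and the rest of the floor is empty. The pieces themselves are hidden behind the wall. I'll set it down, regrip nearer the heel and tip diagonally: the tilt then points at the corner, and the side camera can see into it.

>>> {"api": "jog_arm", "payload": {"deltas": [[[-0.0007,0.0053,0.004,-0.1,0.005],[-0.0015,0.0106,0.008,-0.3,0.005],[-0.0022,0.0157,0.012,-0.4,0.005],[-0.0029,0.0207,0.016,-0.6,0.005],[-0.0042,0.0301,0.025,-0.8,0.005],[-0.0054,0.0389,0.0345,-1,0.005],[-0.006,0.043,0.04,-1,0.005],[-0.0066,0.047,0.045,-1.1,0.005],[-0.0071,0.0507,0.05,-1.2,0.005],[-0.0076,0.0544,0.0555,-1.3,0.005],[-0.008,0.0577,0.061,-1.3,0.005],[-0.0085,0.061,0.067,-1.4,0.005],[-0.0089,0.064,0.0725,-1.4,0.005],[-0.0093,0.0669,0.0785,-1.5,0.005],[-0.0097,0.0694,0.0845,-1.5,0.005],[-0.0099,0.071,0.088,-1.5,0.005],[-0.0099,0.071,0.088,-1.5,0.005],[-0.0099,0.071,0.088,-1.5,0.005]]]}}

```text
time_s: 30.67
ee_pos: [656.2, -71.4, 71.4]
ee_rot: [-179.9, 0.1, 125.4]
force: [-6.1, -2.6, 7.2]
gripper_width: 12.3
```

Run:
```python
from h import *
go([])
for c in("side","top"):
    x0,y0=(205,110) if c=="side" else (230,130)
    im=env.grab_frame(c); cv2.imwrite(f"pics/18{c}.png",cv2.resize(im[y0:y0+150,x0:x0+150,::-1],(600,600),interpolation=cv2.INTER_CUBIC))
```

```text
t 30.67 p [656.2 -71.4  71.4] rpy [-1.7992e+02  6.0000e-02  1.2536e+02] F [-6.1 -2.6  7.2] w 12.3 q1,q6 [ -7. -42.]
```

View pics/18side.png

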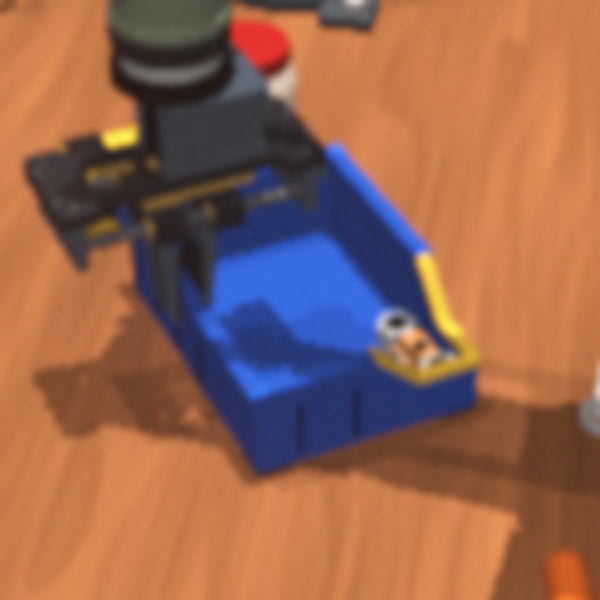

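View pics/18top.png

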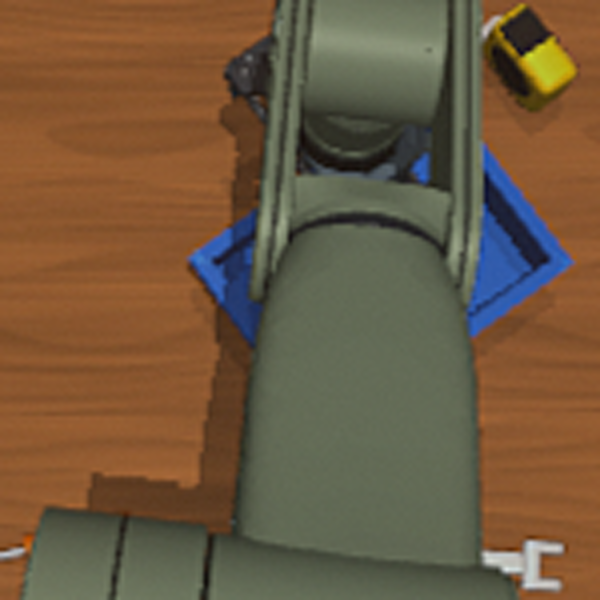

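All five pieces are now clustered in the yellow corner at (380–460, 310–360) and the tote is level. Regripping nearer the heel.

>>> {"api": "jog_arm", "payload": {"deltas": [[[0,0,0,0,0.02],[0,0,0,0,0.038],[0,0,0,0,0.038],[0,0,0,0,0.038],[-0.008,0,0.001,0,0.038],[-0.02,0,0.003,0,0.038],[-0.032,0,0.005,0,0.038],[-0.042,0,0.005,0,0.038],[-0.045,0,0.005,0,0.038],[-0.045,0,0.005,0,0.038],[-0.045,0,0.005,0,0.005],[-0.045,0,0.005,0,0.005],[-0.045,0,0.005,0,0.005],[-0.045,0,0.005,0,0.005],[-0.045,0,0.005,0,0.005],[-0.045,0,0.005,0,0.005]]], "grip_force": 18}}

```text
time_s: 32.1
ee_pos: [682.2, -107.0, 64.6]
ee_rot: [-180.0, -0.0, 125.4]
force: [-1.8, -0.0, 1.4]
gripper_width: 11.7
```

Run:
```python
from h import *
p=env.state()['ee_pos']; y=env.state()['ee_rot'][2]
TOTE[:]=[588,-111,-54.6]; l=w2l(p); print(l)
G=[tipL(th,p=(l[0],80.5,l[2]),az=60) for th in(0,4,8,12,16,20,24,28,32,36)]
b=G[0].copy()
for g in G: g[:3]+=p-b[:3]; g[3]+=y-b[3]
go(G)
```

```text
[51.2996026  79.09521453 64.60665034]
t 32.1 p [ 682.2 -107.    64.6] rpy [-1.7995e+02 -3.0000e-02  1.2539e+02] F [-1.8 -0.   1.4] w 11.7 q1,q6 [-10. -45.]
[ 682.1896018  -106.99736339   64.60665034  125.38854439] -> [0. 0. 0.] turn 0.0
[ 677.17019654 -107.47183689   79.77106351  125.32807216] -> [ 0.0025 -0.0044 -0.0152] turn 0.1
[ 671.10989693 -108.04470386   94.54684007  125.14650969] -> [ 0.0056 -0.0097 -0.0299] turn 0.2
[ 664.03822815 -108.71317338  108.86199393  124.84342907] -> [ 0.0091 -0.0158 -0.0442] turn 0.5
[ 655.98964265 -109.47398871  122.64678311  124.41814883] -> [ 0.0132 -0.0228 -0.058 ] turn 1.0
[ 647.00335234 -110.32344324  135.83404948  123.86978267] -> [ 0.0177 -0.0307 -0.0712] turn 1.5
[ 637.12313751 -111.25739852  148.35954602  123.19730975] -> [ 0.0227 -0.0393 -0.0837] turn 2.2
[ 626.39713359 -112.27130441  160.16224976  122.39966847] -> [ 0.0281 -0.0486 -0.0955] turn 3.0
[ 614.87759657 -113.36022126  171.18465912  121.47587561] -> [ 0.0338 -0.0586 -0.1065] turn 3.9
[ 602.6206485  -114.51884398  181.37307403  120.42517255] -> [ 0.04   -0.0693 -0.1167] turn 5.0
```

>>> {"api": "jog_arm", "payload": {"deltas": [[[0.0012,-0.0022,-0.0076,0,0.005],[0.0025,-0.0044,-0.0152,0.1,0.005],[0.004,-0.007,-0.0226,0.1,0.005],[0.0056,-0.0097,-0.0299,0.2,0.005],[0.0073,-0.0128,-0.037,0.4,0.005],[0.0091,-0.0158,-0.0442,0.5,0.005],[0.0111,-0.0193,-0.0511,0.8,0.005],[0.0132,-0.0228,-0.058,1,0.005],[0.0154,-0.0268,-0.0646,1.2,0.005],[0.0177,-0.0307,-0.0712,1.5,0.005],[0.0202,-0.035,-0.0775,1.8,0.005],[0.0227,-0.0393,-0.0837,2.2,0.005],[0.0254,-0.044,-0.0896,2.6,0.005],[0.0281,-0.0486,-0.0955,3,0.005],[0.0281,-0.0486,-0.0955,3,0.005],[0.0281,-0.0486,-0.0955,3,0.005]]]}}

```text
time_s: 33.43
ee_pos: [626.8, -112.7, 160.5]
ee_rot: [180.0, 0.1, 122.4]
force: [0.8, 0.0, -3.9]
gripper_width: 16.7
```

Run:
```python
from h import *
go([])
for c in("side","top"):
    x0,y0=(205,110) if c=="side" else (230,130)
    im=env.grab_frame(c); cv2.imwrite(f"pics/19{c}.png",cv2.resize(im[y0:y0+150,x0:x0+150,::-1],(600,600),interpolation=cv2.INTER_CUBIC))
```

```text
t 33.43 p [ 626.8 -112.7  160.5] rpy [1.7996e+02 7.0000e-02 1.2236e+02] F [ 0.8  0.  -3.9] w 16.7 q1,q6 [-11. -44.]
```

View pics/19side.png

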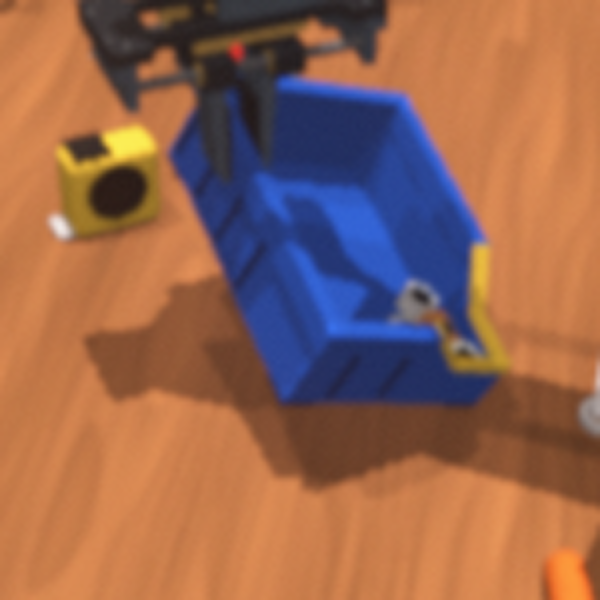

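View pics/19top.png

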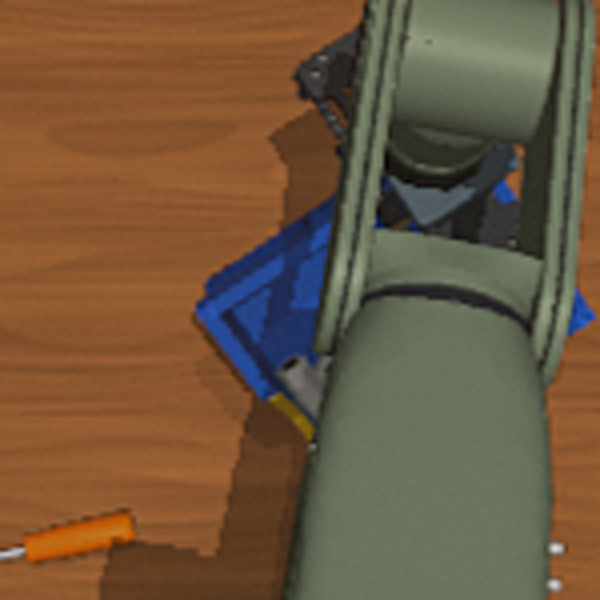

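Run:
```python
from h import *
s=lambda p:np.array(p)/4+[205,110]; t=lambda p:np.array(p)/4+[230,130]
TOTE[:]=[575,-115,-54.6]
obs=[("side",(-110,-80,45),s((507,368))),("side",(-116.5,86.5,75),s((333,332))),("side",(-110,80,0),s((284,402))),("side",(-110,-80,0),s((474,404))),("side",(116.5,-86.5,75),s((408,96))),("side",(110,80,0),s((172,155))),("top",(-116.5,86.5,75),t((197,303))),("top",(116.5,-86.5,75),t((596,316)))]
R,o=fitpose(obs,28)
pv=np.array([-110,-80,0.])
for n,c,px,h in(("small?nut side","side",s((420,296)),16),("silver left","side",s((397,318)),16),("coup end top","top",t((292,366)),11),("coup mid top","top",t((308,384)),15)):
    b=env.camera_params(c)['xyz']; d=ray(c,[px],0)[0]-b; q0=R@(np.array([0,0,7+h])-pv)+o; n3=R[:,2]
    w=b+d*(((q0-b)@n3)/(d@n3)); l=R.T@(w-o)+pv; print(n,l.round(0),np.linalg.norm(l-[-106,-76,7]).round())
```

```text
res [0.6 0.9 0.3 0.1 1.1 0.2 0.  0.8 0.1 0.1 1.  0.2 0.1 1.4 0.3 0.7]
pivot [458.  -68.   -0.9] tilt 27.2 x up 13.6 y up 23.1 yhead-125.. 37.6
heel [ 687. -160.  114.]
mxpy [575.  22.  62.]
pxmy [ 570. -250.   51.]
small?nut side [-33. -58.  23.] 77.0
silver left [-55. -28.  23.] 72.0
coup end top [-93. -14.  18.] 65.0
coup mid top [-90. -31.  22.] 49.0
```

>>> {"api": "jog_arm", "payload": {"deltas": [[[0.0014,-0.0024,-0.003,0.2,0.005],[0.0028,-0.005,-0.006,0.4,0.005],[0.0043,-0.0075,-0.009,0.6,0.005],[0.0057,-0.01,-0.012,0.9,0.005],[0.0072,-0.0127,-0.0145,1.1,0.005],[0.0088,-0.0153,-0.017,1.4,0.005],[0.0088,-0.0153,-0.017,1.4,0.005],[0.0088,-0.0153,-0.017,1.4,0.005],[0.0088,-0.0153,-0.017,1.4,0.005],[0.0088,-0.0153,-0.017,1.4,0.005],[0.0088,-0.0153,-0.017,1.4,0.005],[0.0088,-0.0153,-0.017,1.4,0.005]]]}}

```text
time_s: 34.53
ee_pos: [609.1, -113.2, 176.7]
ee_rot: [-180.0, -0.0, 121.0]
force: [-1.1, -0.1, -5.2]
gripper_width: 17.7
```

Run:
```python
from h import *
go([])
for c in("side","top"):
    x0,y0=(205,110) if c=="side" else (230,130)
    im=env.grab_frame(c); cv2.imwrite(f"pics/20{c}.png",cv2.resize(im[y0:y0+150,x0:x0+150,::-1],(600,600),interpolation=cv2.INTER_CUBIC))
```

```text
t 34.53 p [ 609.1 -113.2  176.7] rpy [-1.7996e+02 -2.0000e-02  1.2096e+02] F [-1.1 -0.1 -5.2] w 17.7 q1,q6 [-12. -43.]
```

View pics/20side.png

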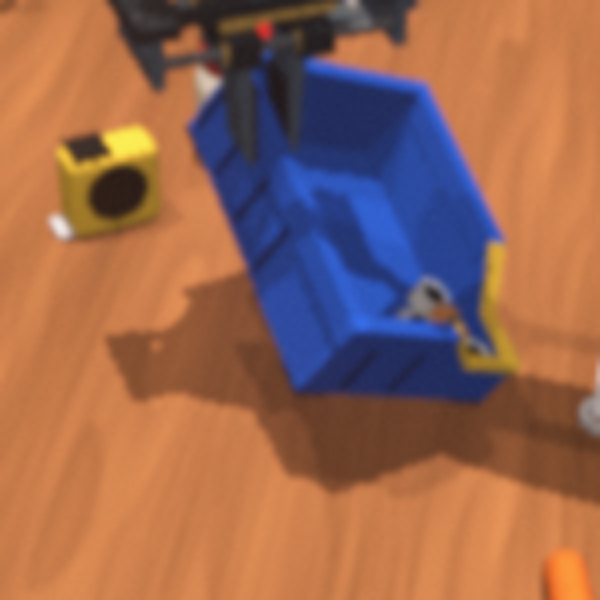

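View pics/20top.png

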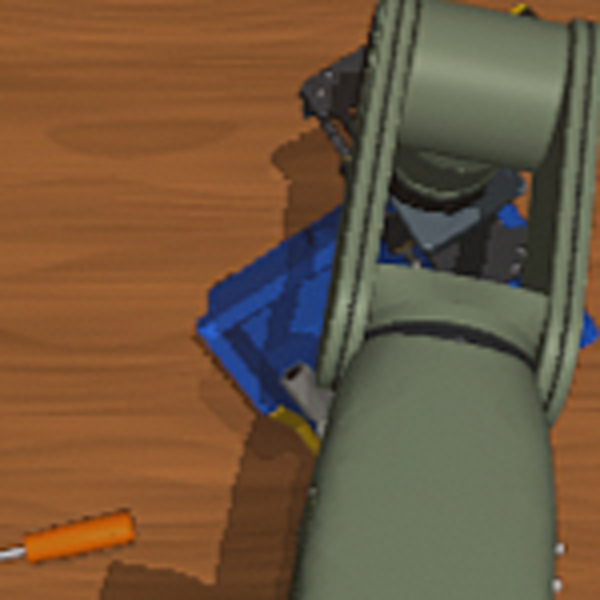

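Run:
```python
from h import *
s=lambda p:np.array(p)/4+[205,110]; t=lambda p:np.array(p)/4+[230,130]
TOTE[:]=[570,-115,-54.6]
obs=[("side",(-110,-80,45),s((517,368))),("side",(-116.5,86.5,75),s((358,325))),("side",(-110,80,0),s((296,391))),("side",(-110,-80,0),s((482,401))),("side",(116.5,-86.5,75),s((427,84))),("side",(110,80,0),s((190,128))),("top",(-116.5,86.5,75),t((198,325))),("top",(116.5,-86.5,75),t((597,335)))]
R,o=fitpose(obs,32)
for c,n in(("top","tape_measure"),("side","tape_measure"),("side","wrench"),("top","screwdriver"),("top","jar"),("side","jar")):
    print(n,c,[(r['conf'],np.round(r['xyz'])) for r in env.look_for(c,n)[:1]])
go([])
```

```text
res [0.8 0.9 0.2 0.  0.4 0.  0.6 0.7 0.2 0.2 0.7 0.  0.4 0.8 0.9 0.3]
pivot [454.5 -69.    1.7] tilt 32.1 x up 16.9 y up 26.4 yhead-125.. 39.3
heel [ 673. -159.  137.]
mxpy [565.  22.  73.]
pxmy [ 562. -250.   66.]
tape_measure top []
tape_measure side [(0.74, array([ 748., -213.,   44.]))]
wrench side [(0.69, array([ 364., -140.,   11.]))]
screwdriver top [(0.49, array([374., 131.,  20.]))]
jar top [(0.96, array([ 656., -331.,  101.]))]
jar side [(0.48, array([ 692., -318.,   80.]))]
t 34.93 p [ 609.2 -113.2  176.9] rpy [-180.      0.    120.96] F [ 0.7 -0.  -5.6] w 18.0 q1,q6 [-12. -43.]
```

>>> {"api": "jog_arm", "payload": {"deltas": [[[0,0,0,0,0.005],[0,0,0,0,0.005],[0,0,0,0,0.005],[0,0,0,0,0.005],[0,0,0,0,0.005],[0,0,0,0,0.005],[0,0,0,0,0.005],[0,0,0,0,0.005],[0,0,0,0,0.005],[0,0,0,0,0.005],[0,0,0,0,0.005],[0,0,0,0,0.005],[0,0,0,0,0.005],[0,0,0,0,0.005],[0,0,0,0,0.005]]]}}

```text
time_s: 36.18
ee_pos: [609.2, -113.2, 176.9]
ee_rot: [-180.0, 0.0, 121.0]
force: [-0.5, -0.2, -4.8]
gripper_width: 17.7
```

Run:
```python
from h import *
go([])
im=env.grab_frame("side"); x0,y0=205,110
a=cv2.resize(im[y0:y0+150,x0:x0+150,::-1],(600,600),interpolation=cv2.INTER_CUBIC); b=cv2.imread("pics/20side.png")
d=cv2.absdiff(a,b).max(2); print((d>25).sum(), d.max()); cv2.imwrite("pics/21.png",a)
```

```text
t 36.18 p [ 609.2 -113.2  176.9] rpy [-180.      0.    120.96] F [-0.5 -0.2 -4.8] w 17.7 q1,q6 [-12. -43.]
47 31
```

View pics/21.png

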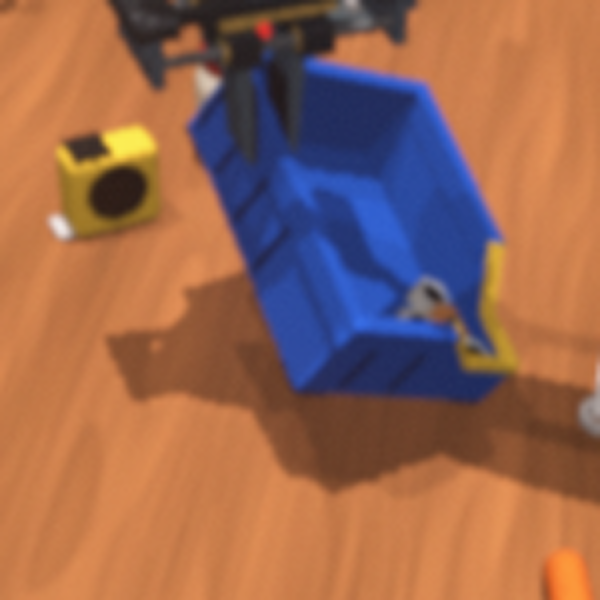

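Nothing has moved in 1.5 s. The pieces are gathered at the yellow corner (400–490, 280–355) and the gripper holds the rim, so I'm handing in.

```bash
python3 -c "
from workcell import env
print(env.job_done())"
```

```text
the job is handed in; nothing more can be done
None
```

The coupling nut and the spacer went into the tote while it stood level. It is now held by the gripper on the long rim, tipped about 32° towards the yellow corner. I handed the job in at about 36 s of the 72 s allowed; no verdict is reported back.

**How it went:** My first tip, held on the short rim, leaned mostly one way and left the pieces along one wall. I set the tote down and regripped the long rim. A first tip there also leaned mostly one way, so I moved the grip and tipped it the other way, which gathered the pieces in the corner. I regripped once more for the final diagonal tip.

**Last checks:**
- **Tilt:** the pose fitted from both cameras gave 32.1°, with the heel about 137 mm up and the pick corner on the bench.
- **Stillness:** over the last 1.5 s the tool position did not change, the side picture barely differed and the jaws stayed at about 17.7 mm on the rim. The gripper was carrying about 5 N.
- **Pieces:** the ones I could locate, at 27° just before the last lift, were 77 mm or less from the pick corner, and the later pictures show them still there.

**Not fully confirmed:**
- **Hidden pieces:** the wall and the arm hid some pieces in the tipped views, so I did not measure all five. With the tote level just before the last tip, I saw a cluster in the yellow corner and no stray piece on the floor in view.
- **Bystanders:** the final detections of the tape measure and jar disagreed with the first ones or were missing in one camera. The top camera put the jar and screwdriver where they began, the wrench reading was within 23 mm, and the tape measure looked unmoved in the late pictures. I did not re-check the tape roll and spray can. I felt no contact with any of them.

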